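Put the line-check kit back in its holders

TASK

The belt is stopped and the line-check kit lies loose on it. Put every piece back into the holder on the white board that is made for it, fully down and the right way round: the marker, the probe thermometer and the test wand lying in their own cradles, the date stamp upright in its seat, and the roll of brown tape flat over its round hub. Then the board can be carried off and the belt started.

Things in the scene. Friction and masses are not known exactly. Their poses are not given: they have to be found in the camera images.
- marker: Loose black marker pen on the belt, 138 mm long (y), 18 to 21 mm wide (x), 18 mm high. Origin: underside, middle of its length (the body's middle is at x = +1 mm); z up. Either way round fits. 0.02 kg.
- thermometer: Loose probe thermometer, 161 mm long: flat head 30 mm wide (x), 13 mm high, from y = -80 to -28 mm; then a probe 3.6 mm thick, its middle 6 mm above the underside, to its tip at y = +80 mm. Origin: underside, middle of the length; z up; y towards the tip. The weight is in the head (about y = -50 mm): grip there. 0.035 kg.
- test_wand: Loose green test wand on the belt, a flat bar 105 mm long (y), 18 mm wide (x), 9 mm high. Origin: centre of the underside; z up. Either way round fits. 0.03 kg.
- date_stamp: Loose date stamp standing upright, 80 mm tall: foot 26 x 40 mm (x, y) up to 29 mm, its middle at x = +3 mm; above it a round black handle, 30 mm in diameter about the axis x = +3 mm, y = 0, from 30 to 80 mm height. Origin at the underside; z up. 0.085 kg.
- tape_roll: Loose roll of brown tape lying flat, 88 mm across, 48 mm high, bore 65 to 72 mm across: the wall is 8 to 11 mm thick; pinch it from above near its top, one finger in the bore. Origin: centre of the underside; z up. 0.1 kg.
- marker_cradle: Fixed holder of the marker, on the white board: two equal grey saddles open towards each other, 104 mm between them, 152 mm between their end walls, 32 mm between side cheeks (flared tops 39 mm high); only a 3 mm base between the saddles. Origin: centre of the underside; z up; y along it. The seated marker's origin is 25 mm above this one, y parallel.
- thermometer_cradle: Fixed holder of the thermometer, on the white board: wide grey saddle for the head's rear end at y = -87 (end wall) to -67 mm, 44 mm between cheeks; narrow one with a 14 mm slot for the probe at y = 62 to 87 mm (end wall), tops 45 mm high; only a 3 mm base between. Origin: centre of the underside; z up. The seated thermometer's origin is 25 mm above this one, same +y.
- wand_cradle: Fixed holder of the test wand, on the white board: two equal grey saddles, closer together than the marker's: 72 mm between them, 119 mm between their end walls, 32 mm between side cheeks (flared tops 39 mm high); only a 3 mm base between. Origin: centre of the underside; z up; y along it. The seated wand's origin is 25 mm above this one, y parallel.
- stamp_seat: Fixed holder of the date stamp, on the white board: open pocket 40 x 54 mm (x, y) inside, its middle at x = +3 mm, black rubber floor 9 mm above the origin, grey walls with flared tops 24 mm high. Origin at the underside; z up. The seated stamp's origin is 9 mm above this one, y parallel.
- roll_hub: Fixed holder of the tape roll, on the white board: steel flange 104 mm across, 4 mm thick, with a low round grey hub 48 mm across, bevelled, top 20 mm above the origin (screw head 3 mm more). Origin: centre of the underside; z up. The seated roll lies flat on the flange round the hub, its origin 4 mm above this one.

How it is judged:
At the end, for the whole second after the job is handed in: Each piece is fully down in its own holder: within 13 mm sideways and 4 mm in height of its seated place, level or upright within 0.08 rad; marker, thermometer and wand along the cradle within 0.2 rad or so, the stamp within 0.45 rad of square; all released and at rest (horizontal distance between marker and marker_cradle below 0.013 m and z of marker in the frame of marker_cradle between 0.021 and 0.029 m and angle between each of marker, thermometer, tape_roll, date_stamp, test_wand's own z axis and vertical below 0.08 rad and linear speed of each of marker, thermometer, tape_roll, date_stamp, test_wand below 0.02 m/s and angular speed of each of marker, thermometer, tape_roll, date_stamp, test_wand below 0.2 rad/s and angle between the y axis of marker and the y axis of marker_cradle, either way round below 0.22 rad and horizontal distance between thermometer and thermometer_cradle below 0.013 m and z of thermometer in the frame of thermometer_cradle between 0.021 and 0.029 m and angle between the y axis of thermometer and the y axis of thermometer_cradle, either way round below 0.2 rad and horizontal distance between tape_roll and roll_hub below 0.013 m and z of tape_roll in the frame of roll_hub between 0 and 0.008 m and horizontal distance between date_stamp and stamp_seat below 0.013 m and z of date_stamp in the frame of stamp_seat between 0.005 and 0.013 m and angle between the y axis of date_stamp and the y axis of stamp_seat, either way round below 0.45 rad and horizontal distance between test_wand and wand_cradle below 0.013 m and z of test_wand in the frame of wand_cradle between 0.021 and 0.029 m and angle between the y axis of test_wand and the y axis of wand_cradle, either way round below 0.24 rad); the robot touches nothing.
It also fails if it takes over 128 s, if anything falls off the work surface, if the arm or the gripper's body presses on something with over 40 N, if the wrist force passes 120 N, or if a joint passes its speed limit or range.

ROBOT

A 6-joint arm with a two-finger parallel gripper is mounted at the origin on a cart in front of the work surface, level with it; the furniture and walls round the work are solid. World frame = base frame: x ahead of the robot, y to its left, z up, the work surface at z = 0. Lengths are in m, angles in rad, forces in N, time in s.
With the tool pointing down it reaches from about 0.375 to 0.9 m from the base axis. Payload 3.1 kg.
Tool frame: the origin (TCP) lies between the finger pads; the fingertips stand manip.finger_overhang ahead of it and the grasp point (between the pads) lies 5 mm behind it (manip.finger_overhang is the distance from the TCP to the fingertips, in m); z points along the fingers, y is the line along which they close (so a half turn about z gives the same grasp; the last joint's range is limited). The gripper opens to 85 mm and grips with 20 to 120 N. Pads are 22 mm wide; open, the fingers measure 114 mm over their backs; the gripper's body (76 mm by 85 mm) begins 54 mm behind the grasp point. The pads swing forward as they close: fully open they stand 13 mm farther back than shut.
Start: joints at [1.117, 0.527, 1.433, -0, 1.181, -0.178], TCP at [0.17, 0.601, 0.245] pointing down, gripper open.
Joint ranges: [-3.08, 3.08], [-0.75, 2.2], [0.22, 2.44], [-1.43, 4.57], [0, 2.65], [-2.85, 2.85]. Speed limits (rad/s): [2.79, 2.79, 3.14, 3.14, 3.14, 3.14].

INTERFACE

Orientations are given as a unit quaternion [x, y, z, w].
In Python, from station import manip gives the robot as it stands.
- The arm moves only by the tool drive_tool, never from a script. Its argument "plan" is a list of rows, each a list of 7 numbers: the shift along the tool's x, y, z in m, then the turn, a rotation vector about the tool's x, y, z in degrees, then the opening, from -1 (shut) to 1 (fully open). In form: [[x, y, z, wx, wy, wz, gripper], ...]. A call has 1 to 10 rows; each row shifts and turns the commanded pose from where the row before left it, along the tool's axes as they then stand; what a row does not reach is not made up. A row lasts 1/10 s, in which the tool goes at most 50 mm and 8.59 degrees, less where a joint would pass 70% of its speed; a pose out of reach is approached as far as the arm can. A call is refused whole if a number of a shift passes 0.05 or a number of a turn 8.59, either way. A call with a gripper value outside its range is refused whole. The fingers move at their own pace and stop on an object; "newtons" is the grip in N (left out, the last holds). Time passes only in rows, so rows that do not move let the fingers close. It gives the time, the measured TCP pose, the force, the opening and the grip force at its end, in the units of the state.
- manip.sense(): the state, without advancing time (a new reading comes with each control period).
- manip.snapshot(name): name is "side" or "top"; returns a dict with "image" (480x640x3 uint8, red, green, blue), "z_map" (480x640 float32, m along the optical axis (not along the pixel's ray), 0 where there is no reading), "fov_y" (degrees; the focal length in pixels is half the picture's height over the tangent of half this angle, whatever the lens; pixels are square), "cx", "cy" (the principal point, pixels), "extrinsics" (4x4, takes a point from camera to world coordinates). Camera axes: x right, y up, looking along -z (the intrinsics and any distortion apply to the point x, -y, -z); pixel columns grow to the right and rows downward; lengths in m; the calibration is good to about 2 mm. A picture is of the moment at which its call begins.
- manip.sign_off(): hands the job in; it is judged then, once.
The state is a dict: "t": time; "q": joint angles; "qd": joint speeds; "tau": joint torques, N m; "tcp_pos": TCP position; "tool_rot": TCP orientation; "force": force on the tool from outside, world axes, zero at the start; "ft_torque": the same for the moment, N m; "finger_gap": opening from 0.0 (shut) to 1.0 (fully open); "gripper_force": force on a finger pad.
Only numpy, scipy, OpenCV 4.12 (cv2) and the standard library are available. Lean on these libraries where they do the work, as an engineer would, in place of code of your own. Each camera call takes 0.05 s, during which the arm holds its last target. There are 200 camera calls.

## Working session

There is one attempt and no reset: what is moved stays moved. The work goes in short steps, Python scripts to look and compute and a tool call to move; the robot and the scene stay as the last step left them, time stands still between calls to the robot, and variables do not carry over. Pictures are saved under pics/ and viewed, at most 14 in all, crops included, and the job is handed in when it is done.

Besides the shell and the picture viewer there is one more tool, called after ">>>" as name([rows], argument=value, ...), one row to a line, values as JSON. drive_tool: Moves the arm, as the interface text tells. Its arguments: {"type":"object","properties":{"plan":{"type":"array"},"newtons":{"type":"number"}},"required":["plan"]}

```bash
ls; mkdir -p pics
cat > h.py <<'E'
import numpy as np, cv2, pickle
from station import manip
def snap(n):
    s=manip.snapshot(n); pickle.dump(s,open(f'/tmp/{n}.pkl','wb')); return s
def load(n): return pickle.load(open(f'/tmp/{n}.pkl','rb'))
def f(s): return 240/np.tan(np.radians(s['fov_y'])/2)
def ray(s,u,v):
    u=np.asarray(u,float);v=np.asarray(v,float);F=f(s)
    d=np.stack([(u-s['cx'])/F,-(v-s['cy'])/F,-np.ones_like(u)],-1)
    E=np.array(s['extrinsics']); return E[:3,3],d@E[:3,:3].T
def plane(s,u,v,z):
    o,d=ray(s,u,v); return o+d*((z-o[2])/d[...,2])[...,None]
def cloud(s):
    v,u=np.mgrid[:480,:640]; o,d=ray(s,u,v); return o+d*s['z_map'][...,None]
E
python3 - <<'E'
from h import *
for n in('side','top'):
    s=snap(n); cv2.imwrite(f'pics/{n}0.png',s['image'][...,::-1]); print(n,[k for k in s],s['fov_y'],s['cx'],s['cy'],np.round(s['extrinsics'],3))
print(manip.sense(),manip.finger_overhang)
E
```

```text
pics
side ['image', 'z_map', 'fov_y', 'cx', 'cy', 'extrinsics'] 46.25669896139781 310.1842421634788 241.53735382308597 [[ 0.971  0.139 -0.195  0.292]
 [-0.239  0.628 -0.741 -0.838]
 [ 0.019  0.766  0.643  0.816]
 [ 0.     0.     0.     1.   ]]
top ['image', 'z_map', 'fov_y', 'cx', 'cy', 'extrinsics'] 43.879935050295124 320.0468995336509 234.78213720821188 [[ 4.000e-03  9.880e-01 -1.540e-01  2.870e-01]
 [-1.000e+00  3.000e-03 -2.000e-03  1.200e-02]
 [-1.000e-03  1.540e-01  9.880e-01  1.498e+00]
 [ 0.000e+00  0.000e+00  0.000e+00  1.000e+00]]
{'t': 0.1, 'q': array([ 1.11649208e+00,  5.28381113e-01,  1.43376471e+00, -6.87337070e-06,
        1.18140884e+00, -1.78499791e-01]), 'qd': array([ 0.00012483, -0.00201605, -0.00333057, -0.00163599, -0.00093284,
       -0.00096688]), 'tau': array([-2.35379857e-04, -4.43306351e+01, -1.78586769e+01, -1.93041260e-04,
        3.97168231e-03,  9.40396689e-06]), 'tcp_pos': array([0.1699003 , 0.60082624, 0.2444296 ]), 'tool_rot': array([ 1.37464203e-01,  9.90506250e-01, -9.33299706e-04, -3.02219154e-04]), 'force': array([-0.4784446 , -0.35809376, -0.15812198]), 'ft_torque': array([-0.01334949,  0.04733481,  0.00935454]), 'gripper_force': 0.0, 'finger_gap': 0.9984737304747426} 0.014
```

View pics/top0.png

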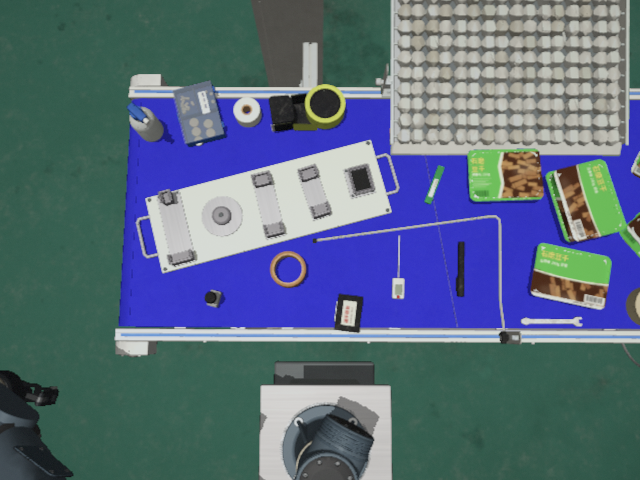

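View pics/side0.png

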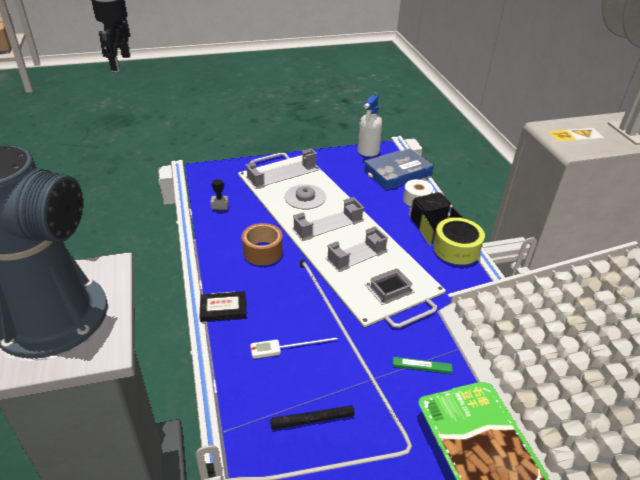

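The top view shows the board from (150,230) to (390,180). The thermometer cradle is at (176,230), the hub at (222,216), the marker cradle at (268,205), the wand cradle at (315,192) and the stamp seat at (359,180). The loose pieces are the stamp (213,298), roll (288,269), thermometer (398,265), marker (461,269) and wand (434,185). A bent rod runs (315,240)-(500,217)-(505,335). I'll measure the heights next.

```bash
cat > m.py <<'E'
from h import *
s=load('top'); P=cloud(s); Z=P[...,2]
pr=lambda *p:[print(q,np.round(P[q[1],q[0]],3)) for q in p]
print('rod');pr((315,240),(360,235),(400,229),(450,222),(480,218),(499,230),(501,280),(504,325))
print('belt');pr((300,310),(430,260),(250,290))
img=s['image'];hsv=cv2.cvtColor(img,cv2.COLOR_RGB2HSV)
def blob(name,box,cond,zt):
    x0,y0,x1,y1=box; m=np.zeros((480,640),np.uint8); m[y0:y1,x0:x1]=cond[y0:y1,x0:x1]
    n,l,st,c=cv2.connectedComponentsWithStats(m); k=1+np.argmax(st[1:,4]); v,u=np.where(l==k)
    Q=plane(s,u,v,zt)[:,:2]; r=cv2.minAreaRect(Q.astype(np.float32)*1000); bp=cv2.boxPoints(r)
    e=bp[1]-bp[0],bp[2]-bp[1]; L=max(e,key=np.linalg.norm); a=np.degrees(np.arctan2(L[1],L[0]))
    print(name,'n',st[k,4],'rect c',np.round(r[0],1),'size',np.round(r[1],1),'long dir',round(a,1),'mean',np.round(Q.mean(0)*1000,1),'Z med/max',np.round(np.median(Z[v,u]),3),np.round(np.percentile(Z[v,u],98),3))
nb=~((hsv[...,0]>110)&(hsv[...,0]<130)&(hsv[...,1]>150)&(hsv[...,2]>100))
blob('marker',(448,236,475,302),nb,.012)
blob('thermo',(388,233,410,302),nb,.008)
blob('thermohead',(388,276,410,302),nb,.013)
blob('wand',(422,163,448,208),nb,.009)
blob('roll',(266,247,312,292),nb,.048)
blob('stamp',(200,285,228,310),nb,.029)
blob('stamphandle',(200,285,228,310),Z>.06,.08)
H=np.clip((Z+.01)/.12*255,0,255).astype(np.uint8)
o=np.vstack([img[135:275,130:400][...,::-1],cv2.cvtColor(H[135:275,130:400],cv2.COLOR_GRAY2BGR)])
cv2.imwrite('pics/b.png',cv2.resize(o,None,fx=2.1,fy=2.1,interpolation=cv2.INTER_CUBIC))
E
python3 m.py
```

```text
rod
(315, 240) [0.505 0.028 0.017]
(360, 235) [ 0.52  -0.086  0.004]
(400, 229) [ 0.534 -0.186  0.018]
(450, 222) [ 0.552 -0.312  0.02 ]
(480, 218) [ 0.56  -0.386  0.029]
(499, 230) [ 0.532 -0.435  0.019]
(501, 280) [ 0.405 -0.432  0.027]
(504, 325) [ 0.296 -0.432  0.036]
belt
(300, 310) [ 0.331  0.064 -0.003]
(430, 260) [ 0.458 -0.264 -0.004]
(250, 290) [0.38  0.19  0.001]
marker n 359 rect c [ 434.5 -334.2] size [ 17.4 135.8] long dir -1.9 mean [ 430.7 -335.7] Z med/max 0.015 0.022
thermo n 388 rect c [ 439.4 -179.8] size [ 32.4 161.4] long dir -1.0 mean [ 407.2 -180.6] Z med/max 0.01 0.019
thermohead n 289 rect c [ 387.1 -178.3] size [32.3 57.2] long dir -1.0 mean [ 385.9 -179.2] Z med/max 0.011 0.019
wand n 328 rect c [ 649.5 -276. ] size [ 31.2 111.5] long dir -14.2 mean [ 650.5 -276.5] Z med/max 0.007 0.015
roll n 598 rect c [429.   92.8] size [88.2 88. ] long dir 0.4 mean [429.6  93.4] Z med/max 0.046 0.053
stamp n 238 rect c [359.1 278.8] size [38.4 41.2] long dir -13.7 mean [358.7 277.1] Z med/max 0.064 0.083
stamphandle n 123 rect c [358.5 273.8] size [28.5 26.1] long dir 1.7 mean [359.  273.8] Z med/max 0.075 0.084
```

View pics/b.png

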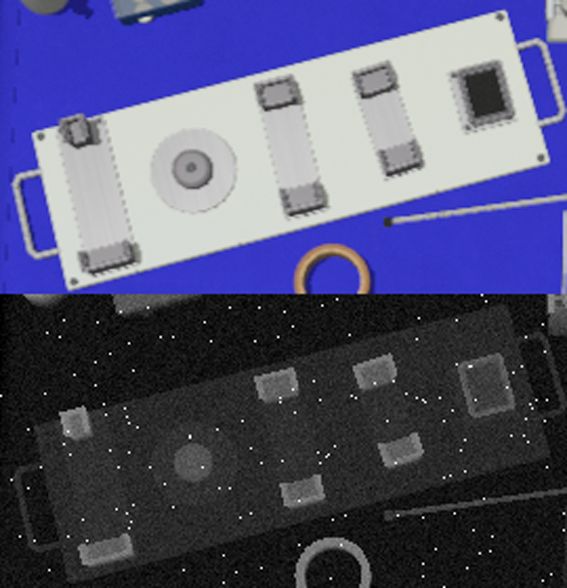

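The rod lies on the belt at about 20 mm height. In the crop, the narrow thermometer saddle is at (78,130) and the wide one at (108,258), so the cradle's +y points up (+x). Next I'll measure the holders precisely, plus the wand by colour and the stamp foot from the side.

```bash
cat > m2.py <<'E'
from h import *
for n in('top','side'):
    s=load(n); P=cloud(s); Zm=cv2.medianBlur(s['z_map'],3); Z=cloud({**s,'z_map':Zm})[...,2]; P=cloud({**s,'z_map':Zm})
    hsv=cv2.cvtColor(s['image'],cv2.COLOR_RGB2HSV)
    print('==',n)
    # board plate region: within holders
    b=(P[...,0]>.45)&(P[...,0]<.78)&(P[...,1]>-.2)&(P[...,1]<.47)
    w=b&(hsv[...,1]<40)&(hsv[...,2]>190)&(Z>0.004)&(Z<.03); print('board z',np.median(Z[w]),w.sum())
    m=(b&(Z>.034)&(Z<.085)&(hsv[...,1]<60)).astype(np.uint8)
    nn,l,st,c=cv2.connectedComponentsWithStats(m)
    for k in range(1,nn):
        if st[k,4]<25: continue
        v,u=np.where(l==k); zt=np.percentile(Z[v,u],75)
        Q=plane(s,u,v,zt)[:,:2]; r=cv2.minAreaRect(Q.astype(np.float32)*1000)
        print('px',c[k].round(),st[k,4],'rect',np.round(r[0],1),np.round(r[1],1),round(r[2],1),'mean',np.round(Q.mean(0)*1000,1),'z75',round(float(zt),3))
    def rect(name,mask,z):
        nn,l,st,c=cv2.connectedComponentsWithStats(mask.astype(np.uint8)); k=1+np.argmax(st[1:,4]); v,u=np.where(l==k)
        Q=plane(s,u,v,z)[:,:2]; r=cv2.minAreaRect(Q.astype(np.float32)*1000); print(name,st[k,4],c[k].round(),np.round(r[0],1),np.round(r[1],1),round(r[2],1))
    near=(abs(P[...,0]-.65)<.09)&(abs(P[...,1]+.276)<.05)
    green=(hsv[...,0]>45)&(hsv[...,0]<85)&(hsv[...,1]>90)
    rect('wand',near&(green|((hsv[...,1]<90)&(hsv[...,2]>180))),.007)
    near=(abs(P[...,0]-.65)<.1)&(abs(P[...,1]-.24)<.1)
    rect('hubtop',b&(abs(P[...,1]-.255)<.05)&(Z>.024)&(Z<.045)&(abs(P[...,0]-.565)<.06),.035)
s=load('side'); cv2.imwrite('pics/st.png',np.hstack([cv2.resize(s['image'][168:222,195:249][...,::-1],(378,378),interpolation=cv2.INTER_CUBIC),cv2.resize(load('top')['image'][280:316,196:232][...,::-1],(378,378),interpolation=cv2.INTER_CUBIC)]))
E
python3 m2.py
```

```text
== top
board z 0.009873418789872135 14475
px [149. 132.] 133 rect [766.7 444.4] [25.9 49.2] 15.9 mean [766.2 442. ] z75 0.072
px [399. 137.] 154 rect [ 762.7 -181.3] [33.9 38.2] 0.2 mean [ 762.6 -182.5] z75 0.057
px [308. 171.] 187 rect [674.8  44.8] [30.9 48.5] 18.2 mean [675.7  45.9] z75 0.045
px [261. 177.] 207 rect [658.8 162.3] [30.6 48.6] 14.8 mean [659.5 162.3] z75 0.045
px [165. 196.] 157 rect [608.8 399.1] [34.3 31. ] 13.6 mean [608.9 399.4] z75 0.051
px [321. 210.] 195 rect [578.7  13.4] [30.4 48.9] 18.9 mean [577.5  13.6] z75 0.045
px [274. 229.] 180 rect [529.6 130. ] [28.7 48.5] 14.5 mean [528.1 128.8] z75 0.044
px [181. 256.] 181 rect [459.2 358.9] [26.  60.6] 14.5 mean [460.4 357.2] z75 0.044
wand 229 [434. 184.] [ 652.1 -276.6] [ 16.9 103.2] 69.0
hubtop 248 [221. 215.] [566.1 261.2] [43.4 42.5] 1.5
== side
board z 0.008919049206383867 11055
px [363. 135.] 164 rect [764.  424.8] [107.3  24.5] 71.7 mean [762.4 420.3] z75 0.072
px [309. 154.] 129 rect [606.2 391.4] [60.  31.4] 76.8 mean [605.  390.8] z75 0.05
px [256. 172.] 87 rect [462.  353.8] [75.8 26.3] 88.4 mean [458.5 346.1] z75 0.044
px [353. 205.] 153 rect [654.7 158.9] [33.  58.3] 15.2 mean [656.1 160.2] z75 0.044
px [302. 221.] 188 rect [525.6 125.4] [33.3 59. ] 13.2 mean [524.6 125.2] z75 0.045
px [377. 235.] 214 rect [670.6  42.3] [37.4 55.3] 19.0 mean [672.8  42.9] z75 0.045
px [337. 251.] 216 rect [574.9  10.4] [32.7 55.8] 17.8 mean [573.1   9.5] z75 0.045
px [459. 299.] 250 rect [ 758.3 -189.5] [45.5 47.7] 7.4 mean [ 758.6 -184.6] z75 0.055
wand 550 [422. 365.] [ 650.3 -280.5] [ 21.4 103.1] 68.4
hubtop 162 [305. 191.] [562.  250.4] [42.2 43.6] 77.7
```

View pics/st.png

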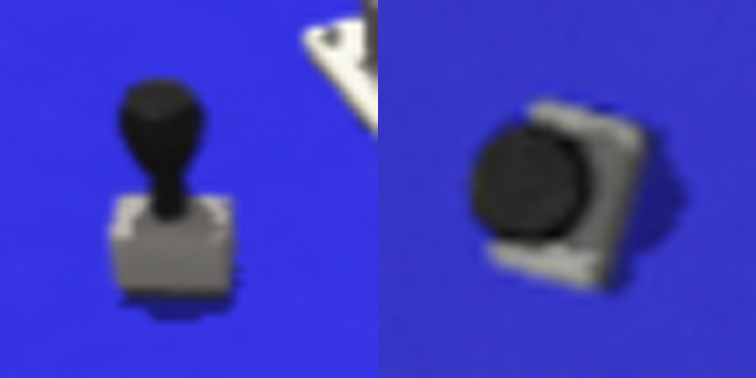

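The stamp crop shows the foot's long edge running from (600,290) to (640,125), a yaw of about -14° from +x. Next I'll measure the stamp seat and write the move helper.

```bash
cat > go.py <<'E'
import sys,json
from h import *
from scipy.spatial.transform import Rotation as R
# go.py x y z psi grip nrows [hold]: world goal -> tool-frame rows (psi=closing-line angle)
def state():
    s=manip.sense(); r=R.from_quat(s['tool_rot']).as_matrix(); return s,r,np.degrees(np.arctan2(r[1,1],r[0,1]))
def rows(p,psi,goal,gpsi,g,n):
    goal=np.array(goal); out=[]
    for i in range(n):
        k=n-i; d=(goal-p)/k; dp=(gpsi-psi)/k; a=np.radians(psi)
        y=np.array([np.cos(a),np.sin(a)]);x=np.array([-y[1],y[0]])
        t=[round(float(d[:2]@x),3),round(float(d[:2]@y),3),round(float(-d[2]),3)]; w=round(-dp,1)
        out.append(t+[0,0,w,g]); p=p+np.array([*(x*t[0]+y*t[1]),-t[2]]); psi-=w
    return out,p,psi
if __name__=='__main__':
    s,r,psi=state(); p=s['tcp_pos']
    print('t',round(s['t'],2),'p',p.round(4),'psi',round(psi,1),'tilt',r[:2,2].round(3),'gap',round(s['finger_gap'],3),'F',s['force'].round(1))
    allr=[]
    for a in sys.argv[1:]:   # legs "x,y,z,psi,g,n"
        x,y,z,ps,g,n=map(float,a.split(',')); o,p,psi=rows(p,psi,[x,y,z],ps,g,int(n)); allr+=o
    print(json.dumps(allr))
E
python3 - <<'E'
from h import *
s=load('top');P=cloud({**s,'z_map':cv2.medianBlur(s['z_map'],3)}); g=s['image'].max(2)
for nm,lo,hi,z in(('dark',0,70,.019),('wall',0,165,.034)):
    m=((g>=lo)&(g<hi)); q=np.zeros_like(m); q[160:202,340:380]=m[160:202,340:380]
    n,l,st,c=cv2.connectedComponentsWithStats(q.astype(np.uint8)); k=1+np.argmax(st[1:,4]);v,u=np.where(l==k)
    r=cv2.minAreaRect((plane(s,u,v,z)[:,:2]*1000).astype(np.float32)); print(nm,st[k,4],c[k],np.round(r[0],1),np.round(r[1],1),r[2])
s=load('side');print('stamp knob side', (plane(s,np.array([160/7+195]),np.array([168+96/7]),.08)*1000).round(1))
E
python3 go.py 0.359,0.274,0.14,74.2,1,10 0.359,0.274,0.06,74.2,1,4
```

```text
dark 303 [360.52145215 179.12871287] [662.1 -87.7] [51.9 38.2] 14.519980430603027
wall 646 [360.45510836 179.41021672] [656.8 -84.4] [74.4 62.3] 14.607917785644531
stamp knob side [[357.5 266.9  80. ]]
t 0.1 p [0.1699 0.6008 0.2444] psi 74.2 tilt [-0.001 -0.002] gap 0.998 F [-0.5 -0.4 -0.2]
[[-0.027, -0.026, 0.01, 0, 0, -0.0, 1.0], [-0.027, -0.026, 0.01, 0, 0, -0.0, 1.0], [-0.027, -0.026, 0.011, 0, 0, -0.0, 1.0], [-0.027, -0.026, 0.01, 0, 0, -0.0, 1.0], [-0.027, -0.026, 0.011, 0, 0, -0.0, 1.0], [-0.027, -0.027, 0.01, 0, 0, -0.0, 1.0], [-0.027, -0.026, 0.011, 0, 0, -0.0, 1.0], [-0.027, -0.027, 0.01, 0, 0, -0.0, 1.0], [-0.027, -0.026, 0.011, 0, 0, -0.0, 1.0], [-0.028, -0.027, 0.01, 0, 0, -0.0, 1.0], [0.0, 0.0, 0.02, 0, 0, -0.0, 1.0], [0.0, 0.0, 0.02, 0, 0, -0.0, 1.0], [0.0, 0.0, 0.02, 0, 0, -0.0, 1.0], [0.0, 0.0, 0.02, 0, 0, -0.0, 1.0]]
```

>>> drive_tool([
  [-0.027,-0.026,0.01,0,0,0,1],
  [-0.027,-0.026,0.01,0,0,0,1],
  [-0.027,-0.026,0.011,0,0,0,1],
  [-0.027,-0.026,0.01,0,0,0,1],
  [-0.027,-0.026,0.011,0,0,0,1],
  [-0.027,-0.027,0.01,0,0,0,1],
  [-0.027,-0.026,0.011,0,0,0,1],
  [-0.027,-0.027,0.01,0,0,0,1],
  [-0.027,-0.026,0.011,0,0,0,1],
  [-0.028,-0.028,0.01,0,0,0,1],
], newtons=30)

```text
t: 1.1
tcp_pos: [0.3595, 0.2723, 0.1408]
tool_rot: [0.137, 0.991, -0.0, -0.0]
force: [0.5, 0.2, 0.7]
finger_gap: 1.002
gripper_force: 0.0
```

>>> drive_tool([
  [0,0,0.0,0,0,0,1],
  [0,0,0.025,0,0,0,1],
  [0,0,0.025,0,0,0,1],
  [0,0,0.025,0,0,0,1],
  [0,0,0.005,0,0,0,1],
  [0,0,0,0,0,0,1],
  [0,0,0,0,0,0,-1],
  [0,0,0,0,0,0,-1],
  [0,0,0,0,0,0,-1],
  [0,0,0,0,0,0,-1],
])

```text
t: 2.1
tcp_pos: [0.3594, 0.2738, 0.062]
tool_rot: [0.137, 0.991, 0.0, 0.001]
force: [-0.6, 1.3, 6.7]
finger_gap: 0.328
gripper_force: 17.4
```

```bash
python3 go.py 0.359,0.273,0.06,74,-1,1
```

```text
t 2.1 p [0.3594 0.2738 0.062 ] psi 74.2 tilt [0.001 0.001] gap 0.328 F [-0.6  1.3  6.7]
[[0.0, -0.001, 0.002, 0, 0, 0.2, -1.0]]
```

```bash
python3 go.py 0.359,0.273,0.15,74.2,-1,4 0.659,-0.0865,0.15,102.2,-1,16
```

```text
t 2.1 p [0.3594 0.2738 0.062 ] psi 74.2 tilt [0.001 0.001] gap 0.328 F [-0.6  1.3  6.7]
[[0.0, -0.0, -0.022, 0, 0, -0.0, -1.0], [0.0, -0.0, -0.022, 0, 0, -0.0, -1.0], [0.0, -0.0, -0.022, 0, 0, -0.0, -1.0], [0.0, -0.001, -0.022, 0, 0, -0.0, -1.0], [-0.024, -0.017, 0.0, 0, 0, -1.8, -1.0], [-0.024, -0.017, 0.0, 0, 0, -1.7, -1.0], [-0.023, -0.018, 0.0, 0, 0, -1.8, -1.0], [-0.023, -0.019, 0.0, 0, 0, -1.7, -1.0], [-0.022, -0.019, 0.0, 0, 0, -1.8, -1.0], [-0.021, -0.02, 0.0, 0, 0, -1.7, -1.0], [-0.021, -0.021, 0.0, 0, 0, -1.8, -1.0], [-0.02, -0.021, 0.0, 0, 0, -1.7, -1.0], [-0.019, -0.022, 0.0, 0, 0, -1.8, -1.0], [-0.019, -0.022, 0.0, 0, 0, -1.7, -1.0], [-0.018, -0.023, 0.0, 0, 0, -1.8, -1.0], [-0.017, -0.024, 0.0, 0, 0, -1.7, -1.0], [-0.017, -0.024, 0.0, 0, 0, -1.8, -1.0], [-0.016, -0.024, 0.0, 0, 0, -1.7, -1.0], [-0.015, -0.025, 0.0, 0, 0, -1.8, -1.0], [-0.014, -0.026, 0.0, 0, 0, -1.7, -1.0]]
```

>>> drive_tool([
  [0,0,-0.022,0,0,0,-1],
  [0,0,-0.022,0,0,0,-1],
  [0,0,-0.022,0,0,0,-1],
  [0,-0.001,-0.022,0,0,0,-1],
  [-0.024,-0.017,0,0,0,-1.8,-1],
  [-0.024,-0.017,0,0,0,-1.7,-1],
  [-0.023,-0.018,0,0,0,-1.8,-1],
  [-0.023,-0.019,0,0,0,-1.7,-1],
  [-0.022,-0.019,0,0,0,-1.8,-1],
  [-0.021,-0.02,0,0,0,-1.7,-1],
])

```text
t: 3.1
tcp_pos: [0.4718, 0.1364, 0.1495]
tool_rot: [0.046, 0.999, 0.0, -0.0]
force: [0.1, -0.2, -0.7]
finger_gap: 0.323
gripper_force: 29.6
```

>>> drive_tool([
  [-0.021,-0.021,0,0,0,-1.8,-1],
  [-0.02,-0.021,0,0,0,-1.7,-1],
  [-0.019,-0.022,0,0,0,-1.8,-1],
  [-0.019,-0.022,0,0,0,-1.7,-1],
  [-0.018,-0.023,0,0,0,-1.8,-1],
  [-0.017,-0.024,0,0,0,-1.7,-1],
  [-0.017,-0.024,0,0,0,-1.8,-1],
  [-0.016,-0.024,0,0,0,-1.7,-1],
  [-0.015,-0.025,0,0,0,-1.8,-1],
  [-0.014,-0.026,0,0,0,-1.7,-1],
])

```text
t: 4.1
tcp_pos: [0.6586, -0.088, 0.1492]
tool_rot: [-0.107, 0.994, 0.0, -0.0]
force: [0.1, 0.1, -0.5]
finger_gap: 0.318
gripper_force: 29.6
```

```bash
python3 go.py 0.659,-0.0865,0.15,102.2,-1,1
python3 - <<'E'
from h import *
a=snap('top')['image'][130:230,310:410][...,::-1]; b=snap('side')['image'][190:310,330:450][...,::-1]
cv2.imwrite('pics/s1.png',np.hstack([cv2.resize(i,(400,400),interpolation=cv2.INTER_CUBIC) for i in(a,b)]))
E
```

```text
t 4.1 p [ 0.6586 -0.088   0.1492] psi 102.3 tilt [-0.001  0.   ] gap 0.318 F [ 0.1  0.1 -0.5]
[[-0.001, 0.001, -0.001, 0, 0, 0.1, -1.0]]
```

View pics/s1.png

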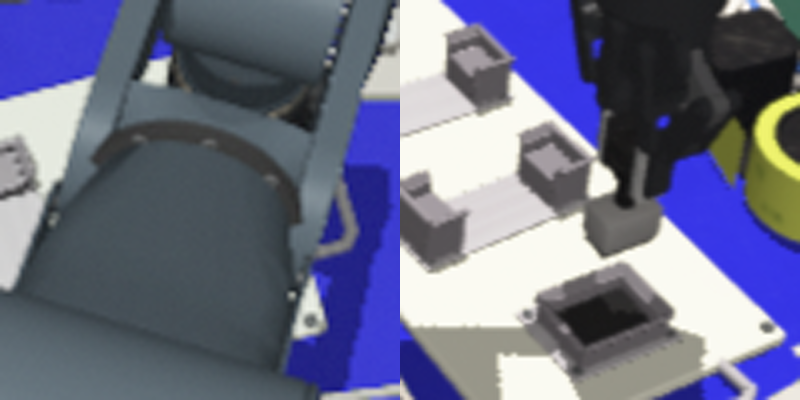

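The stamp hangs upright at (620,225) in the right crop, aligned with its seat at (605,315). I'll lower it.

>>> drive_tool([
  [0,0.001,0.02,0,0,0,-1],
  [0,0,0.02,0,0,0,-1],
  [0,0,0.016,0,0,0,-1],
  [0,0,0.006,0,0,0,-1],
  [0,0,0.004,0,0,0,-1],
  [0,0,0.003,0,0,0,-1],
  [0,0,0,0,0,0,-1],
])

```text
t: 4.9
tcp_pos: [0.6591, -0.0862, 0.0814]
tool_rot: [-0.106, 0.994, -0.0, 0.001]
force: [-0.1, -0.5, -0.8]
finger_gap: 0.322
gripper_force: 29.7
```

Run:
```python
from h import *
b=snap('side')['image'][210:330,330:450][...,::-1]
cv2.imwrite('pics/s2.png',cv2.resize(b,(480,480),interpolation=cv2.INTER_CUBIC))
```

```text
(no output)
```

View pics/s2.png

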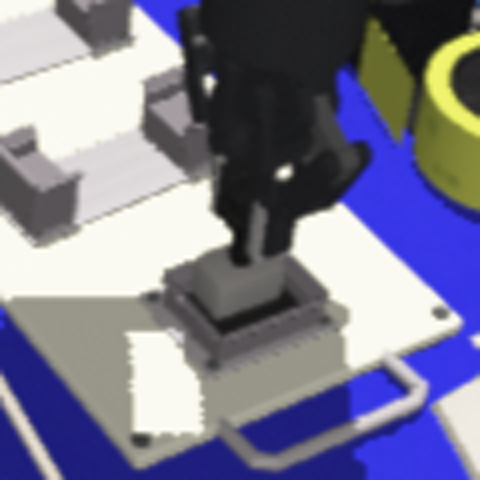

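The stamp's foot is inside the pocket walls at (240,285), with no contact force yet. I'll lower it 2 mm, release, and lift.

>>> drive_tool([
  [0,0,0.002,0,0,0,-1],
  [0,0,0.001,0,0,0,-1],
  [0,0,0,0,0,0,0.3],
  [0,0,0,0,0,0,0.6],
  [0,0,0,0,0,0,1],
  [0,0,0,0,0,0,1],
  [0,0,-0.02,0,0,0,1],
  [0,0,-0.03,0,0,0,1],
  [0,0,-0.03,0,0,0,1],
])

```text
t: 5.85
tcp_pos: [0.6577, -0.0862, 0.1571]
tool_rot: [-0.106, 0.994, 0.0, -0.001]
force: [0.4, -0.2, 0.1]
finger_gap: 1.0
gripper_force: 0.0
```

```bash
python3 go.py 0.651,-0.278,0.10,68.7,0,8 0.651,-0.278,0.016,68.7,0,4
```

```text
t 5.85 p [ 0.6577 -0.0862  0.1571] psi 102.2 tilt [-0.002  0.001] gap 1.0 F [ 0.4 -0.2  0.1]
[[0.006, -0.023, 0.007, 0, 0, 4.2, 0.0], [0.004, -0.024, 0.007, 0, 0, 4.2, 0.0], [0.002, -0.024, 0.007, 0, 0, 4.2, 0.0], [0.001, -0.024, 0.007, 0, 0, 4.2, 0.0], [-0.001, -0.024, 0.007, 0, 0, 4.2, 0.0], [-0.003, -0.024, 0.007, 0, 0, 4.2, 0.0], [-0.004, -0.023, 0.008, 0, 0, 4.1, 0.0], [-0.007, -0.023, 0.007, 0, 0, 4.2, 0.0], [0.0, -0.0, 0.021, 0, 0, -0.0, 0.0], [0.0, -0.0, 0.021, 0, 0, -0.0, 0.0], [0.0, -0.0, 0.021, 0, 0, -0.0, 0.0], [0.0, -0.0, 0.021, 0, 0, -0.0, 0.0]]
```

>>> drive_tool([
  [0.006,-0.023,0.007,0,0,4.2,0],
  [0.004,-0.024,0.007,0,0,4.2,0],
  [0.002,-0.024,0.007,0,0,4.2,0],
  [0.001,-0.024,0.007,0,0,4.2,0],
  [-0.001,-0.024,0.007,0,0,4.2,0],
  [-0.003,-0.024,0.007,0,0,4.2,0],
  [-0.004,-0.023,0.008,0,0,4.1,0],
  [-0.007,-0.023,0.007,0,0,4.2,0],
  [0,0,0.02,0,0,0,0],
  [0,0,0.02,0,0,0,0],
])

```text
t: 6.85
tcp_pos: [0.6521, -0.2795, 0.0598]
tool_rot: [0.186, 0.983, -0.0, 0.001]
force: [-0.4, -0.1, -1.0]
finger_gap: 0.5
gripper_force: 0.0
```

```bash
python3 go.py 0.651,-0.278,0.017,68.7,0,4
```

```text
t 6.85 p [ 0.6521 -0.2795  0.0598] psi 68.6 tilt [ 0.001 -0.001] gap 0.5 F [-0.4 -0.1 -1. ]
[[0.0, 0.0, 0.011, 0, 0, -0.0, 0.0], [0.001, 0.0, 0.011, 0, 0, -0.0, 0.0], [0.0, 0.0, 0.01, 0, 0, -0.1, 0.0], [0.001, 0.001, 0.011, 0, 0, -0.0, 0.0]]
```

>>> drive_tool([
  [0,0,0.012,0,0,0,0],
  [0.001,0,0.012,0,0,0,0],
  [0,0.001,0.012,0,0,0,0],
  [0,0,0.007,0,0,0,0],
  [0,0,0,0,0,0,0],
  [0,0,0,0,0,0,-1],
  [0,0,0,0,0,0,-1],
  [0,0,0,0,0,0,-1],
  [0,0,0,0,0,0,-1],
])

```text
t: 7.75
tcp_pos: [0.6521, -0.2769, 0.0182]
tool_rot: [0.185, 0.983, -0.0, 0.001]
force: [0.3, 0.2, 2.2]
finger_gap: 0.193
gripper_force: 30.7
```

```bash
python3 go.py 0.651,-0.278,0.11,68.7,-1,4 0.6265,0.0285,0.11,108.1,-1,13
```

```text
t 7.75 p [ 0.6521 -0.2769  0.0182] psi 68.7 tilt [ 0.001 -0.001] gap 0.193 F [0.3 0.2 2.2]
[[0.0, -0.0, -0.023, 0, 0, -0.0, -1.0], [0.0, -0.0, -0.023, 0, 0, -0.0, -1.0], [0.0, -0.001, -0.023, 0, 0, -0.0, -1.0], [0.001, -0.0, -0.023, 0, 0, -0.0, -1.0], [0.01, 0.021, 0.0, 0, 0, -3.0, -1.0], [0.009, 0.022, 0.0, 0, 0, -3.0, -1.0], [0.008, 0.022, 0.0, 0, 0, -3.0, -1.0], [0.007, 0.023, 0.0, 0, 0, -3.0, -1.0], [0.006, 0.023, 0.0, 0, 0, -3.0, -1.0], [0.004, 0.023, 0.0, 0, 0, -3.1, -1.0], [0.003, 0.023, 0.0, 0, 0, -3.0, -1.0], [0.002, 0.024, 0.0, 0, 0, -3.1, -1.0], [0.001, 0.024, 0.0, 0, 0, -3.0, -1.0], [-0.001, 0.024, 0.0, 0, 0, -3.1, -1.0], [-0.002, 0.023, 0.0, 0, 0, -3.0, -1.0], [-0.003, 0.023, 0.0, 0, 0, -3.1, -1.0], [-0.004, 0.024, 0.0, 0, 0, -3.0, -1.0]]
```

The stamp handle (top at z≈0.10) is in the path, so I'll travel higher, at 0.17.

>>> drive_tool([
  [0,0,-0.03,0,0,0,-1],
  [0,0,-0.03,0,0,0,-1],
  [0,0,-0.03,0,0,0,-1],
  [0,0,-0.03,0,0,0,-1],
  [0,0,-0.03,0,0,0,-1],
  [0.011,0.02,0,0,0,-3,-1],
  [0.009,0.022,0,0,0,-3,-1],
  [0.008,0.022,0,0,0,-3,-1],
  [0.007,0.023,0,0,0,-3,-1],
  [0.006,0.023,0,0,0,-3,-1],
])

```text
t: 8.75
tcp_pos: [0.6397, -0.1565, 0.1659]
tool_rot: [0.053, 0.999, 0.001, -0.001]
force: [-0.6, -0.2, -0.1]
finger_gap: 0.198
gripper_force: 30.5
```

>>> drive_tool([
  [0.004,0.023,0,0,0,-3.1,-1],
  [0.003,0.023,0,0,0,-3,-1],
  [0.002,0.024,0,0,0,-3.1,-1],
  [0.001,0.024,0,0,0,-3,-1],
  [-0.001,0.024,0,0,0,-3.1,-1],
  [-0.002,0.023,0,0,0,-3,-1],
  [-0.003,0.023,0,0,0,-3.1,-1],
  [-0.004,0.024,0,0,0,-3,-1],
  [0,0,0.03,0,0,0,-1],
  [0,0,0.03,0,0,0,-1],
])

```text
t: 9.75
tcp_pos: [0.6256, 0.0321, 0.1067]
tool_rot: [-0.16, 0.987, -0.0, 0.0]
force: [0.3, -0.6, -0.7]
finger_gap: 0.195
gripper_force: 30.5
```

```bash
python3 go.py 0.6265,0.0285,0.056,108.1,-1,6
```

```text
t 9.75 p [0.6256 0.0321 0.1067] psi 108.4 tilt [ 0.001 -0.   ] gap 0.195 F [ 0.3 -0.6 -0.7]
[[0.0, -0.001, 0.008, 0, 0, 0.0, -1.0], [0.0, -0.001, 0.009, 0, 0, 0.1, -1.0], [0.0, -0.0, 0.008, 0, 0, 0.0, -1.0], [0.0, -0.001, 0.009, 0, 0, 0.1, -1.0], [0.0, -0.0, 0.008, 0, 0, 0.0, -1.0], [0.0, -0.001, 0.009, 0, 0, 0.1, -1.0]]
```

>>> drive_tool([
  [0,-0.002,0.005,0,0,0.3,-1],
  [0,-0.002,0.01,0,0,0,-1],
  [0,0,0.01,0,0,0,-1],
  [0,0,0.01,0,0,0,-1],
  [0,0,0.01,0,0,0,-1],
  [0,0,0.005,0,0,0,-1],
  [0,0,0,0,0,0,-1],
])

```text
t: 10.45
tcp_pos: [0.6269, 0.0256, 0.0565]
tool_rot: [-0.155, 0.988, 0.0, -0.001]
force: [0.1, -0.0, -1.0]
finger_gap: 0.196
gripper_force: 30.5
```

```bash
python3 go.py 0.6265,0.0285,0.053,108.1,-1,1
python3 - <<'E'
from h import *
b=snap('side')['image'][190:310,310:430][...,::-1]
cv2.imwrite('pics/w2.png',cv2.resize(b,(480,480),interpolation=cv2.INTER_CUBIC))
E
```

```text
t 10.45 p [0.6269 0.0256 0.0565] psi 107.8 tilt [-0.002  0.   ] gap 0.196 F [ 0.1 -0.  -1. ]
[[-0.0, 0.003, 0.003, 0, 0, -0.3, -1.0]]
```

View pics/w2.png

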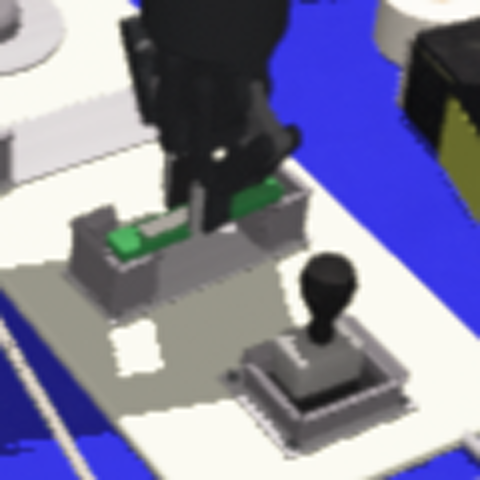

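The stamp stands upright in its seat at (315,360). The wand lies between the saddles, slightly to the -y side, so I'll shift it 3 mm, lower and release. The marker is next.

>>> drive_tool([
  [0,0.003,0.001,0,0,0,-1],
  [0,0,0.002,0,0,0,-1],
  [0,0,0.001,0,0,0,-1],
  [0,0,0,0,0,0,-0.3],
  [0,0,0,0,0,0,0],
  [0,0,0,0,0,0,0],
  [0,0,-0.02,0,0,0,0],
  [0,0,-0.03,0,0,0,0],
  [0,0,-0.03,0,0,0,0],
  [0,0,-0.03,0,0,0,0],
])

```text
t: 11.5
tcp_pos: [0.6264, 0.0284, 0.1643]
tool_rot: [-0.155, 0.988, 0.0, -0.0]
force: [0.1, 0.1, 0.1]
finger_gap: 0.5
gripper_force: 0.0
```

```bash
python3 go.py 0.4345,-0.335,0.14,88.1,0,15 0.4345,-0.335,0.018,88.1,0,5
```

```text
t 11.5 p [0.6264 0.0284 0.1643] psi 107.8 tilt [-0.  0.] gap 0.5 F [0.1 0.1 0.1]
[[0.02, -0.019, 0.002, 0, 0, 1.3, 0.0], [0.019, -0.02, 0.002, 0, 0, 1.3, 0.0], [0.019, -0.02, 0.002, 0, 0, 1.3, 0.0], [0.018, -0.02, 0.002, 0, 0, 1.3, 0.0], [0.018, -0.021, 0.001, 0, 0, 1.3, 0.0], [0.017, -0.021, 0.002, 0, 0, 1.3, 0.0], [0.017, -0.022, 0.001, 0, 0, 1.3, 0.0], [0.016, -0.022, 0.002, 0, 0, 1.3, 0.0], [0.016, -0.022, 0.001, 0, 0, 1.3, 0.0], [0.015, -0.023, 0.002, 0, 0, 1.3, 0.0], [0.015, -0.023, 0.001, 0, 0, 1.3, 0.0], [0.014, -0.023, 0.002, 0, 0, 1.3, 0.0], [0.014, -0.024, 0.001, 0, 0, 1.4, 0.0], [0.013, -0.024, 0.002, 0, 0, 1.3, 0.0], [0.012, -0.025, 0.001, 0, 0, 1.4, 0.0], [0.0, 0.0, 0.024, 0, 0, -0.0, 0.0], [0.0, 0.0, 0.025, 0, 0, -0.0, 0.0], [0.0, 0.0, 0.024, 0, 0, -0.0, 0.0], [0.0, 0.0, 0.025, 0, 0, -0.0, 0.0], [0.0, 0.0, 0.024, 0, 0, -0.0, 0.0]]
```

>>> drive_tool([
  [0.02,-0.019,0.002,0,0,1.3,0],
  [0.019,-0.02,0.002,0,0,1.3,0],
  [0.019,-0.02,0.002,0,0,1.3,0],
  [0.018,-0.02,0.002,0,0,1.3,0],
  [0.018,-0.021,0.001,0,0,1.3,0],
  [0.017,-0.021,0.002,0,0,1.3,0],
  [0.017,-0.022,0.001,0,0,1.3,0],
  [0.016,-0.022,0.002,0,0,1.3,0],
  [0.016,-0.022,0.001,0,0,1.3,0],
  [0.015,-0.023,0.002,0,0,1.3,0],
])

```text
t: 12.5
tcp_pos: [0.498, -0.2148, 0.1465]
tool_rot: [-0.041, 0.999, -0.0, 0.0]
force: [-0.1, -0.6, -1.1]
finger_gap: 0.5
gripper_force: 0.0
```

>>> drive_tool([
  [0.015,-0.023,0.001,0,0,1.3,0],
  [0.014,-0.023,0.002,0,0,1.3,0],
  [0.014,-0.024,0.001,0,0,1.4,0],
  [0.013,-0.024,0.002,0,0,1.3,0],
  [0.012,-0.025,0.001,0,0,1.4,0],
  [0,0,0.024,0,0,0,0],
  [0,0,0.025,0,0,0,0],
  [0,0,0.024,0,0,0,0],
  [0,0,0,0,0,0,0],
])

```text
t: 13.4
tcp_pos: [0.4334, -0.334, 0.0639]
tool_rot: [0.017, 1.0, 0.002, -0.002]
force: [-0.8, 0.4, -0.1]
finger_gap: 0.502
gripper_force: 0.0
```

```bash
python3 go.py 0.4345,-0.335,0.018,88.1,0,4
```

```text
t 13.4 p [ 0.4334 -0.334   0.0639] psi 88.1 tilt [-0.004  0.005] gap 0.502 F [-0.8  0.4 -0.1]
[[-0.0, -0.0, 0.011, 0, 0, -0.0, 0.0], [-0.0, -0.0, 0.012, 0, 0, -0.0, 0.0], [-0.001, -0.0, 0.011, 0, 0, -0.0, 0.0], [-0.0, -0.001, 0.012, 0, 0, -0.0, 0.0]]
```

>>> drive_tool([
  [-0.001,0,0.012,0,0,0,0],
  [0,-0.001,0.012,0,0,0,0],
  [0,0,0.012,0,0,0,0],
  [0,0,0.008,0,0,0,0],
  [0,0,0,0,0,0,0],
  [0,0,0,0,0,0,-1],
  [0,0,0,0,0,0,-1],
  [0,0,0,0,0,0,-1],
  [0,0,0,0,0,0,-1],
])

```text
t: 14.3
tcp_pos: [0.4361, -0.3366, 0.0227]
tool_rot: [0.017, 1.0, -0.0, 0.0]
force: [-0.9, -0.0, 1.2]
finger_gap: 0.198
gripper_force: 30.3
```

```bash
python3 go.py 0.4345,-0.335,0.15,88.1,-1,5 0.593,0.145,0.15,104.1,-1,19
```

```text
t 14.3 p [ 0.4361 -0.3366  0.0227] psi 88.1 tilt [ 0.001 -0.001] gap 0.198 F [-0.9 -0.   1.2]
[[0.0, 0.0, -0.025, 0, 0, 0.0, -1.0], [0.0, 0.0, -0.026, 0, 0, 0.0, -1.0], [0.001, 0.001, -0.025, 0, 0, 0.0, -1.0], [0.0, 0.0, -0.026, 0, 0, 0.0, -1.0], [0.001, 0.001, -0.025, 0, 0, 0.0, -1.0], [-0.008, 0.026, -0.0, 0, 0, -0.8, -1.0], [-0.008, 0.025, -0.0, 0, 0, -0.8, -1.0], [-0.008, 0.025, -0.0, 0, 0, -0.8, -1.0], [-0.009, 0.025, -0.0, 0, 0, -0.8, -1.0], [-0.009, 0.025, -0.0, 0, 0, -0.9, -1.0], [-0.009, 0.025, -0.0, 0, 0, -0.8, -1.0], [-0.01, 0.025, -0.0, 0, 0, -0.9, -1.0], [-0.01, 0.025, -0.0, 0, 0, -0.8, -1.0], [-0.01, 0.024, -0.0, 0, 0, -0.9, -1.0], [-0.011, 0.024, -0.0, 0, 0, -0.8, -1.0], [-0.011, 0.024, -0.0, 0, 0, -0.9, -1.0], [-0.011, 0.024, -0.0, 0, 0, -0.8, -1.0], [-0.012, 0.024, -0.0, 0, 0, -0.9, -1.0], [-0.012, 0.024, -0.0, 0, 0, -0.8, -1.0], [-0.013, 0.023, -0.0, 0, 0, -0.9, -1.0], [-0.013, 0.023, -0.0, 0, 0, -0.8, -1.0], [-0.013, 0.023, -0.0, 0, 0, -0.9, -1.0], [-0.013, 0.023, -0.0, 0, 0, -0.8, -1.0], [-0.014, 0.023, -0.0, 0, 0, -0.9, -1.0]]
```

I'll regrip 5 mm lower for a safer hold.

>>> drive_tool([
  [0,0,0,0,0,0,-0.2],
  [0,0,0,0,0,0,-0.2],
  [0,0,0.005,0,0,0,-0.2],
  [0,0,0,0,0,0,-0.2],
  [0,0,0,0,0,0,-1],
  [0,0,0,0,0,0,-1],
  [0,0,0,0,0,0,-1],
  [0,0,-0.02,0,0,0,-1],
  [0,0,-0.03,0,0,0,-1],
  [0,0,-0.03,0,0,0,-1],
])

```text
t: 15.3
tcp_pos: [0.4355, -0.336, 0.0977]
tool_rot: [0.017, 1.0, 0.001, -0.001]
force: [-0.8, -0.5, -0.2]
finger_gap: 0.203
gripper_force: 29.4
```

```bash
python3 go.py 0.593,0.145,0.15,104.1,-1,20
python3 - <<'E'
from h import *
b=snap('side')['image'][300:460,220:400][...,::-1]
cv2.imwrite('pics/mk.png',cv2.resize(b,(540,480),interpolation=cv2.INTER_CUBIC))
E
```

```text
t 15.3 p [ 0.4355 -0.336   0.0977] psi 88.1 tilt [-0.001  0.001] gap 0.203 F [-0.8 -0.5 -0.2]
[[-0.007, 0.024, -0.003, 0, 0, -0.8, -1.0], [-0.007, 0.024, -0.003, 0, 0, -0.8, -1.0], [-0.008, 0.024, -0.003, 0, 0, -0.8, -1.0], [-0.008, 0.024, -0.003, 0, 0, -0.8, -1.0], [-0.008, 0.024, -0.003, 0, 0, -0.8, -1.0], [-0.009, 0.024, -0.002, 0, 0, -0.8, -1.0], [-0.009, 0.024, -0.003, 0, 0, -0.8, -1.0], [-0.009, 0.023, -0.002, 0, 0, -0.8, -1.0], [-0.01, 0.023, -0.003, 0, 0, -0.8, -1.0], [-0.01, 0.023, -0.002, 0, 0, -0.8, -1.0], [-0.01, 0.023, -0.003, 0, 0, -0.8, -1.0], [-0.011, 0.023, -0.002, 0, 0, -0.8, -1.0], [-0.011, 0.023, -0.003, 0, 0, -0.8, -1.0], [-0.011, 0.023, -0.002, 0, 0, -0.8, -1.0], [-0.012, 0.022, -0.003, 0, 0, -0.8, -1.0], [-0.012, 0.022, -0.002, 0, 0, -0.8, -1.0], [-0.013, 0.022, -0.003, 0, 0, -0.8, -1.0], [-0.013, 0.022, -0.002, 0, 0, -0.8, -1.0], [-0.013, 0.022, -0.003, 0, 0, -0.8, -1.0], [-0.013, 0.022, -0.002, 0, 0, -0.8, -1.0]]
```

View pics/mk.png

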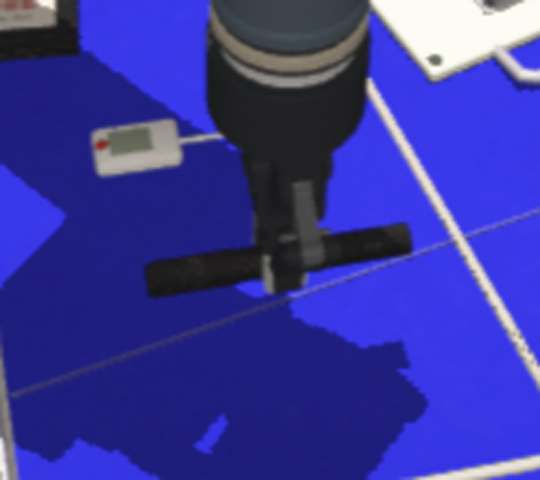

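The marker is held level, with its ends at (148,278) and (410,240) and the grip at the middle. I'll carry it to its cradle.

>>> drive_tool([
  [-0.007,0.024,-0.003,0,0,-0.8,-1],
  [-0.007,0.024,-0.003,0,0,-0.8,-1],
  [-0.008,0.024,-0.003,0,0,-0.8,-1],
  [-0.008,0.024,-0.003,0,0,-0.8,-1],
  [-0.008,0.024,-0.003,0,0,-0.8,-1],
  [-0.009,0.024,-0.002,0,0,-0.8,-1],
  [-0.009,0.024,-0.003,0,0,-0.8,-1],
  [-0.009,0.023,-0.002,0,0,-0.8,-1],
  [-0.01,0.023,-0.003,0,0,-0.8,-1],
  [-0.01,0.023,-0.002,0,0,-0.8,-1],
])

```text
t: 16.35
tcp_pos: [0.5142, -0.0958, 0.1244]
tool_rot: [-0.053, 0.999, -0.0, 0.0]
force: [0.0, 0.1, -1.0]
finger_gap: 0.202
gripper_force: 29.5
```

>>> drive_tool([
  [-0.01,0.023,-0.003,0,0,-0.8,-1],
  [-0.011,0.023,-0.002,0,0,-0.8,-1],
  [-0.011,0.023,-0.003,0,0,-0.8,-1],
  [-0.011,0.023,-0.002,0,0,-0.8,-1],
  [-0.012,0.022,-0.003,0,0,-0.8,-1],
  [-0.012,0.022,-0.002,0,0,-0.8,-1],
  [-0.013,0.022,-0.003,0,0,-0.8,-1],
  [-0.013,0.022,-0.002,0,0,-0.8,-1],
  [-0.013,0.022,-0.003,0,0,-0.8,-1],
  [-0.013,0.022,-0.002,0,0,-0.8,-1],
])

```text
t: 17.35
tcp_pos: [0.5937, 0.1453, 0.1493]
tool_rot: [-0.123, 0.992, -0.0, -0.0]
force: [0.2, 0.4, -0.0]
finger_gap: 0.198
gripper_force: 29.5
```

```bash
python3 go.py 0.593,0.145,0.057,104.1,-1,5
```

```text
t 17.35 p [0.5937 0.1453 0.1493] psi 104.1 tilt [-0. -0.] gap 0.198 F [ 0.2  0.4 -0. ]
[[0.0, -0.0, 0.018, 0, 0, 0.0, -1.0], [0.0, -0.0, 0.019, 0, 0, 0.0, -1.0], [0.0, -0.0, 0.018, 0, 0, 0.0, -1.0], [0.0, -0.0, 0.019, 0, 0, 0.0, -1.0], [0.001, -0.0, 0.018, 0, 0, 0.0, -1.0]]
```

>>> drive_tool([
  [0,0,0.02,0,0,0,-1],
  [0,0,0.02,0,0,0,-1],
  [0,0,0.02,0,0,0,-1],
  [0,0,0.015,0,0,0,-1],
  [0,0,0.012,0,0,0,-1],
  [0,0,0.007,0,0,0,-1],
  [0,0,0,0,0,0,-1],
])

```text
t: 18.05
tcp_pos: [0.5931, 0.1441, 0.0544]
tool_rot: [-0.123, 0.992, 0.0, -0.001]
force: [-0.1, 0.3, -0.7]
finger_gap: 0.198
gripper_force: 29.4
```

Run:
```python
from h import *
b=snap('side')['image'][170:300,270:400][...,::-1]
cv2.imwrite('pics/m3.png',cv2.resize(b,(520,520),interpolation=cv2.INTER_CUBIC))
```

```text
(no output)
```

View pics/m3.png

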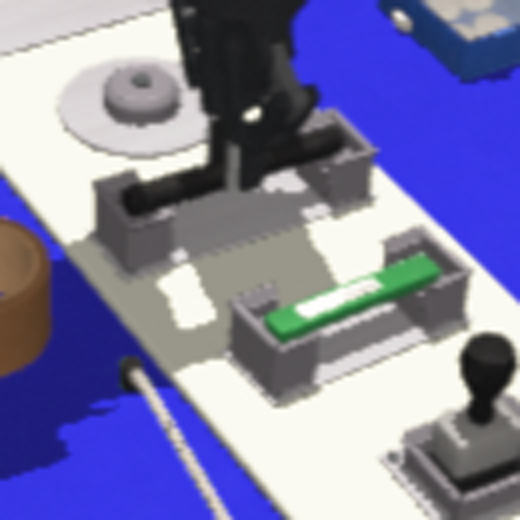

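The marker lies between the cheeks of its cradle, and the wand is in its own. I'll release the marker and go for the thermometer.

>>> drive_tool([
  [0,0,0.002,0,0,0,-1],
  [0,0,0.001,0,0,0,-0.3],
  [0,0,0,0,0,0,0],
  [0,0,0,0,0,0,0],
  [0,0,-0.02,0,0,0,0],
  [0,0,-0.03,0,0,0,0],
  [0,0,-0.03,0,0,0,0],
  [0,0,-0.03,0,0,0,0.3],
])

```text
t: 18.9
tcp_pos: [0.5934, 0.1443, 0.1635]
tool_rot: [-0.123, 0.992, 0.0, -0.0]
force: [1.1, -0.1, -0.3]
finger_gap: 0.641
gripper_force: 0.0
```

```bash
python3 go.py 0.3895,-0.179,0.14,89,0.3,14 0.3895,-0.179,0.06,89,0.3,4
```

```text
t 18.9 p [0.5934 0.1443 0.1635] psi 104.1 tilt [-0. -0.] gap 0.641 F [ 1.1 -0.1 -0.3]
[[0.02, -0.019, 0.002, 0, 0, 1.1, 0.3], [0.019, -0.019, 0.002, 0, 0, 1.1, 0.3], [0.019, -0.02, 0.002, 0, 0, 1.1, 0.3], [0.019, -0.02, 0.002, 0, 0, 1.1, 0.3], [0.018, -0.02, 0.002, 0, 0, 1.1, 0.3], [0.018, -0.021, 0.002, 0, 0, 1.1, 0.3], [0.017, -0.021, 0.001, 0, 0, 1.1, 0.3], [0.017, -0.021, 0.002, 0, 0, 1.1, 0.3], [0.017, -0.022, 0.001, 0, 0, 1.0, 0.3], [0.016, -0.022, 0.002, 0, 0, 1.1, 0.3], [0.016, -0.022, 0.001, 0, 0, 1.0, 0.3], [0.015, -0.022, 0.002, 0, 0, 1.1, 0.3], [0.015, -0.023, 0.001, 0, 0, 1.0, 0.3], [0.015, -0.023, 0.002, 0, 0, 1.1, 0.3], [0.0, -0.0, 0.02, 0, 0, -0.0, 0.3], [0.0, -0.0, 0.02, 0, 0, -0.0, 0.3], [0.0, -0.0, 0.02, 0, 0, -0.0, 0.3], [0.0, -0.0, 0.02, 0, 0, -0.0, 0.3]]
```

>>> drive_tool([
  [0.02,-0.019,0.002,0,0,1.1,0.3],
  [0.019,-0.019,0.002,0,0,1.1,0.3],
  [0.019,-0.02,0.002,0,0,1.1,0.3],
  [0.019,-0.02,0.002,0,0,1.1,0.3],
  [0.018,-0.02,0.002,0,0,1.1,0.3],
  [0.018,-0.021,0.002,0,0,1.1,0.3],
  [0.017,-0.021,0.001,0,0,1.1,0.3],
  [0.017,-0.021,0.002,0,0,1.1,0.3],
  [0.017,-0.022,0.001,0,0,1,0.3],
  [0.016,-0.022,0.002,0,0,1.1,0.3],
])

```text
t: 19.9
tcp_pos: [0.4478, -0.0881, 0.1447]
tool_rot: [-0.028, 1.0, -0.0, 0.0]
force: [-0.4, -0.3, -0.1]
finger_gap: 0.652
gripper_force: 0.0
```

>>> drive_tool([
  [0.016,-0.022,0.001,0,0,1,0.3],
  [0.015,-0.022,0.002,0,0,1.1,0.3],
  [0.015,-0.023,0.001,0,0,1,0.3],
  [0.015,-0.023,0.002,0,0,1.1,0.3],
  [0,0,0.025,0,0,0,0.3],
  [0,0,0.025,0,0,0,0.3],
  [0,0,0.025,0,0,0,0.3],
  [0,0,0,0,0,0,0.3],
])

```text
t: 20.7
tcp_pos: [0.3888, -0.1783, 0.0615]
tool_rot: [0.009, 1.0, 0.002, -0.002]
force: [-0.6, -0.2, 0.4]
finger_gap: 0.652
gripper_force: 0.0
```

```bash
python3 go.py 0.3895,-0.179,0.016,89,0.3,4
```

```text
t 20.7 p [ 0.3888 -0.1783  0.0615] psi 89.0 tilt [-0.004  0.003] gap 0.652 F [-0.6 -0.2  0.4]
[[-0.0, -0.0, 0.011, 0, 0, -0.0, 0.3], [-0.0, -0.0, 0.012, 0, 0, -0.0, 0.3], [-0.0, -0.0, 0.011, 0, 0, -0.0, 0.3], [-0.001, -0.001, 0.012, 0, 0, -0.0, 0.3]]
```

>>> drive_tool([
  [0,0,0.012,0,0,0,0.3],
  [-0.001,0,0.012,0,0,0,0.3],
  [0,-0.001,0.012,0,0,0,0.3],
  [0,0,0.011,0,0,0,0.3],
  [0,0,0,0,0,0,0.3],
  [0,0,0,0,0,0,-1],
  [0,0,0,0,0,0,-1],
  [0,0,0,0,0,0,-1],
  [0,0,0,0,0,0,-1],
])

```text
t: 21.6
tcp_pos: [0.3911, -0.18, 0.0171]
tool_rot: [0.009, 1.0, -0.0, 0.0]
force: [0.6, -0.7, 6.8]
finger_gap: 0.34
gripper_force: 30.2
```

>>> drive_tool([
  [0,0,-0.01,0,0,0,-1],
  [0,0,-0.03,0,0,0,-1],
  [0,0,-0.03,0,0,0,-1],
  [0,0,-0.03,0,0,0,-1],
  [0,0,-0.03,0,0,0,-1],
  [0,0,0,0,0,0,-1],
])

```text
t: 22.2
tcp_pos: [0.3925, -0.181, 0.1499]
tool_rot: [0.009, 1.0, -0.003, 0.003]
force: [-0.0, -0.4, -0.9]
finger_gap: 0.337
gripper_force: 29.8
```

```bash
python3 - <<'E'
from h import *
b=snap('side')['image'][220:400,220:400][...,::-1]
cv2.imwrite('pics/t1.png',cv2.resize(b,(540,540),interpolation=cv2.INTER_CUBIC))
E
python3 go.py 0.487,0.3660,0.15,105.2,-1,23
```

```text
t 22.25 p [ 0.3917 -0.1805  0.1484] psi 89.0 tilt [ 0.004 -0.003] gap 0.343 F [-0.2  0.1 -0.2]
[[-0.004, 0.024, -0.0, 0, 0, -0.7, -1.0], [-0.004, 0.024, -0.0, 0, 0, -0.7, -1.0], [-0.004, 0.024, -0.0, 0, 0, -0.7, -1.0], [-0.005, 0.024, -0.0, 0, 0, -0.7, -1.0], [-0.005, 0.024, -0.0, 0, 0, -0.7, -1.0], [-0.005, 0.023, -0.0, 0, 0, -0.7, -1.0], [-0.005, 0.023, -0.0, 0, 0, -0.7, -1.0], [-0.006, 0.023, -0.0, 0, 0, -0.7, -1.0], [-0.006, 0.023, -0.0, 0, 0, -0.7, -1.0], [-0.006, 0.023, -0.0, 0, 0, -0.7, -1.0], [-0.007, 0.023, -0.0, 0, 0, -0.7, -1.0], [-0.007, 0.023, -0.0, 0, 0, -0.7, -1.0], [-0.007, 0.023, -0.0, 0, 0, -0.7, -1.0], [-0.007, 0.023, -0.0, 0, 0, -0.7, -1.0], [-0.008, 0.023, -0.0, 0, 0, -0.7, -1.0], [-0.008, 0.023, -0.0, 0, 0, -0.7, -1.0], [-0.008, 0.023, -0.0, 0, 0, -0.7, -1.0], [-0.009, 0.023, -0.0, 0, 0, -0.7, -1.0], [-0.009, 0.022, -0.0, 0, 0, -0.7, -1.0], [-0.009, 0.022, -0.0, 0, 0, -0.7, -1.0], [-0.009, 0.022, -0.001, 0, 0, -0.7, -1.0], [-0.01, 0.023, -0.0, 0, 0, -0.7, -1.0], [-0.01, 0.022, -0.001, 0, 0, -0.8, -1.0]]
```

View pics/t1.png

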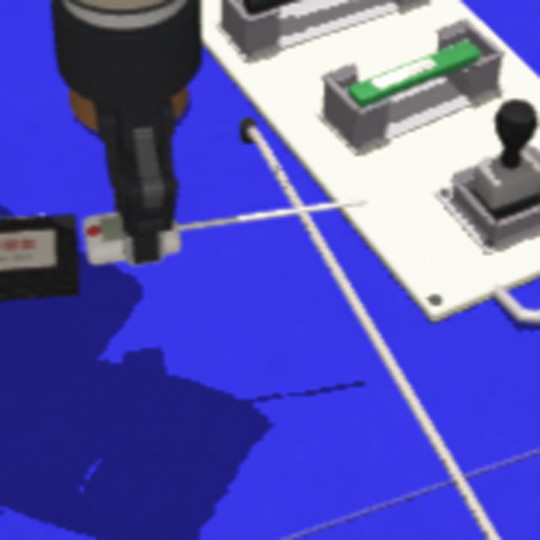

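The thermometer is held level by the head at (147,235), about 48 mm behind its middle, with the tip at (365,203). I'll carry it to its cradle.

>>> drive_tool([
  [-0.004,0.024,0,0,0,-0.7,-1],
  [-0.004,0.024,0,0,0,-0.7,-1],
  [-0.004,0.024,0,0,0,-0.7,-1],
  [-0.005,0.024,0,0,0,-0.7,-1],
  [-0.005,0.024,0,0,0,-0.7,-1],
  [-0.005,0.023,0,0,0,-0.7,-1],
  [-0.005,0.023,0,0,0,-0.7,-1],
  [-0.006,0.023,0,0,0,-0.7,-1],
  [-0.006,0.023,0,0,0,-0.7,-1],
  [-0.006,0.023,0,0,0,-0.7,-1],
])

```text
t: 23.25
tcp_pos: [0.4312, 0.058, 0.1452]
tool_rot: [-0.053, 0.999, 0.0, -0.001]
force: [-0.7, 0.6, -0.3]
finger_gap: 0.341
gripper_force: 29.8
```

>>> drive_tool([
  [-0.007,0.023,0,0,0,-0.7,-1],
  [-0.007,0.023,0,0,0,-0.7,-1],
  [-0.007,0.023,0,0,0,-0.7,-1],
  [-0.007,0.023,0,0,0,-0.7,-1],
  [-0.008,0.023,0,0,0,-0.7,-1],
  [-0.008,0.023,0,0,0,-0.7,-1],
  [-0.008,0.023,0,0,0,-0.7,-1],
  [-0.009,0.023,0,0,0,-0.7,-1],
  [-0.009,0.022,0,0,0,-0.7,-1],
  [-0.009,0.022,0,0,0,-0.7,-1],
])

```text
t: 24.25
tcp_pos: [0.4729, 0.2953, 0.1446]
tool_rot: [-0.114, 0.994, -0.0, -0.002]
force: [0.8, 0.1, -0.7]
finger_gap: 0.34
gripper_force: 29.8
```

```bash
python3 go.py 0.489,0.3665,0.15,105.2,-1,3
```

```text
t 24.25 p [0.4729 0.2953 0.1446] psi 103.0 tilt [-0.003 -0.001] gap 0.34 F [ 0.8  0.1 -0.7]
[[-0.011, 0.022, -0.002, 0, 0, -0.7, -1.0], [-0.011, 0.022, -0.002, 0, 0, -0.7, -1.0], [-0.011, 0.021, -0.001, 0, 0, -0.8, -1.0]]
```

Seat TCP z is about 0.017 + 0.035 = 0.052, so I'll stop at 0.056 first.

>>> drive_tool([
  [-0.01,0.022,0,0,0,-0.7,-1],
  [-0.01,0.022,0,0,0,-0.7,-1],
  [-0.01,0.021,0,0,0,-0.8,-1],
  [0,0,0,0,0,0,-1],
  [0,0,0.015,0,0,0,-1],
  [0,0,0.02,0,0,0,-1],
  [0,0,0.02,0,0,0,-1],
  [0,0,0,0,0,0,-1],
])

```text
t: 25.05
tcp_pos: [0.4846, 0.3626, 0.0876]
tool_rot: [-0.132, 0.991, -0.002, -0.004]
force: [-0.5, -0.9, -0.8]
finger_gap: 0.342
gripper_force: 29.8
```

```bash
python3 go.py 0.489,0.3665,0.055,105.2,-1,4
```

```text
t 25.05 p [0.4846 0.3626 0.0876] psi 105.2 tilt [-0.008 -0.005] gap 0.342 F [-0.5 -0.9 -0.8]
[[-0.001, 0.001, 0.008, 0, 0, -0.0, -1.0], [-0.001, 0.001, 0.008, 0, 0, -0.0, -1.0], [-0.002, 0.0, 0.008, 0, 0, -0.0, -1.0], [-0.001, 0.001, 0.009, 0, 0, -0.0, -1.0]]
```

>>> drive_tool([
  [-0.002,0.001,0,0,0,0,-1],
  [-0.001,0.001,0.01,0,0,0,-1],
  [0,0,0.01,0,0,0,-1],
  [0,0,0.006,0,0,0,-1],
  [0,0,0,0,0,0,-1],
  [0,0,0,0,0,0,-1],
])

```text
t: 25.65
tcp_pos: [0.4899, 0.3677, 0.0651]
tool_rot: [-0.132, 0.991, -0.0, -0.0]
force: [0.5, 0.1, 0.0]
finger_gap: 0.345
gripper_force: 29.8
```

```bash
python3 go.py 0.489,0.3665,0.053,105.2,-1,1;python3 - <<'E'
from h import *
b=snap('side')['image'][110:240,200:350][...,::-1]
cv2.imwrite('pics/t2.png',cv2.resize(b,(600,520),interpolation=cv2.INTER_CUBIC))
E
```

```text
t 25.65 p [0.4899 0.3677 0.0651] psi 105.2 tilt [-0. -0.] gap 0.345 F [0.5 0.1 0. ]
[[0.001, -0.001, 0.012, 0, 0, 0.0, -1.0]]
```

View pics/t2.png

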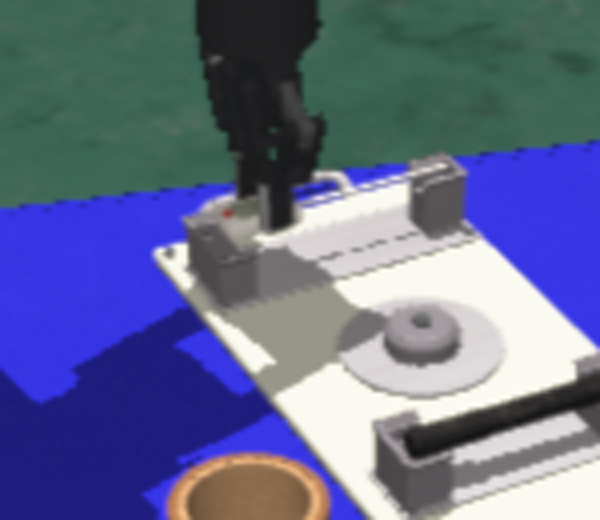

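The head is between the wide saddle's cheeks at (230,230) and the probe points into the narrow slot at (440,175). I'll lower the remaining 12 mm.

>>> drive_tool([
  [0.001,-0.001,0.005,0,0,0,-1],
  [0,0,0.004,0,0,0,-1],
  [0,0,0.002,0,0,0,-1],
  [0,0,0,0,0,0,-1],
  [0,0,0,0,0,0,-1],
])

```text
t: 26.2
tcp_pos: [0.4894, 0.3665, 0.0542]
tool_rot: [-0.132, 0.991, -0.0, -0.0]
force: [-0.0, 0.3, -1.2]
finger_gap: 0.34
gripper_force: 29.8
```

>>> drive_tool([
  [0,0,0.002,0,0,0,-1],
  [0,0,0,0,0,0,-0.1],
  [0,0,0,0,0,0,0.3],
  [0,0,0,0,0,0,0.3],
  [0,0,0,0,0,0,0.3],
  [0,0,-0.02,0,0,0,0.3],
  [0,0,-0.03,0,0,0,0.3],
  [0,0,-0.03,0,0,0,0.3],
  [0,0,-0.03,0,0,0,0.3],
])

```text
t: 27.1
tcp_pos: [0.4891, 0.3664, 0.1633]
tool_rot: [-0.132, 0.991, -0.0, -0.0]
force: [0.4, 0.8, 0.6]
finger_gap: 0.652
gripper_force: 0.0
```

```bash
python3 - <<'E'
from h import *
b=snap('side')['image'][110:330,230:450][...,::-1]
cv2.imwrite('pics/t3.png',cv2.resize(b,(600,600),interpolation=cv2.INTER_CUBIC))
E
python3 go.py 0.437,0.132,0.14,79,0.3,12 0.437,0.132,0.045,79,0.3,5
```

```text
t 27.15 p [0.4919 0.368  0.1687] psi 105.2 tilt [0.008 0.004] gap 0.652 F [1.1 0.4 2.1]
[[0.01, -0.018, 0.002, 0, 0, 2.2, 0.3], [0.009, -0.018, 0.002, 0, 0, 2.2, 0.3], [0.008, -0.018, 0.002, 0, 0, 2.2, 0.3], [0.007, -0.019, 0.003, 0, 0, 2.2, 0.3], [0.007, -0.019, 0.002, 0, 0, 2.2, 0.3], [0.006, -0.019, 0.003, 0, 0, 2.2, 0.3], [0.005, -0.02, 0.002, 0, 0, 2.2, 0.3], [0.005, -0.02, 0.003, 0, 0, 2.2, 0.3], [0.004, -0.02, 0.002, 0, 0, 2.2, 0.3], [0.003, -0.02, 0.003, 0, 0, 2.1, 0.3], [0.002, -0.02, 0.002, 0, 0, 2.2, 0.3], [0.001, -0.019, 0.003, 0, 0, 2.1, 0.3], [0.0, -0.0, 0.019, 0, 0, 0.0, 0.3], [0.0, -0.0, 0.019, 0, 0, 0.0, 0.3], [0.0, -0.0, 0.019, 0, 0, 0.0, 0.3], [0.0, -0.0, 0.019, 0, 0, 0.0, 0.3], [0.0, -0.0, 0.019, 0, 0, 0.0, 0.3]]
```

View pics/t3.png

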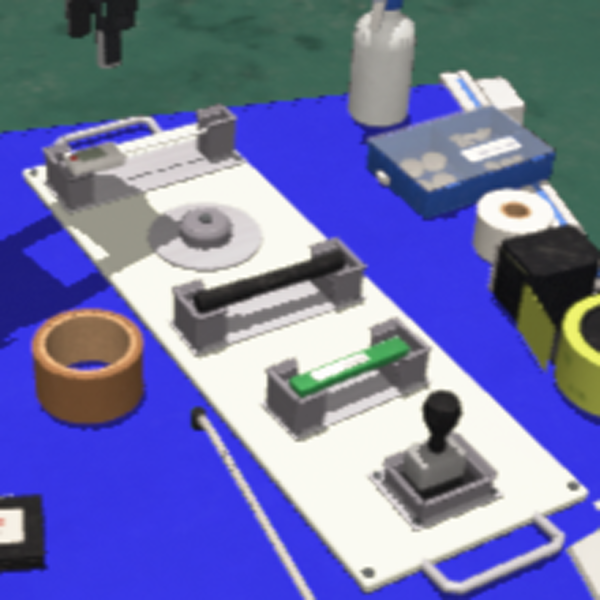

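All four placed pieces sit in their holders. The hub flange centre is at crop (205,236) and its screw at (206,218). I'll cross-check the hub position, then go to the roll.

Run:
```python
from h import *
s=load('side');k=220/600
for u,v,z in((205,236,.014),(206,217,.033)): print((plane(s,np.array([230+u*k]),np.array([110+v*k]),z)*1000).round(1))
s=load('top')
# saved top picture shows arm; first-view flange centre by eye in b.png crop: (194,170) ; hub (192,168)
for u,v,z in((194,170,.014),(192,168,.033)): print((plane(s,np.array([130+u/2.1]),np.array([135+v/2.1]),z)*1000).round(1))
```

```text
[[564.2 256.4  14. ]]
[[565.4 258.6  33. ]]
[[566.3 262.4  14. ]]
[[565.2 261.7  33. ]]
```

>>> drive_tool([
  [0.01,-0.018,0.002,0,0,2.2,0.3],
  [0.009,-0.018,0.002,0,0,2.2,0.3],
  [0.008,-0.018,0.002,0,0,2.2,0.3],
  [0.007,-0.019,0.003,0,0,2.2,0.3],
  [0.007,-0.019,0.002,0,0,2.2,0.3],
  [0.006,-0.019,0.003,0,0,2.2,0.3],
  [0.005,-0.02,0.002,0,0,2.2,0.3],
  [0.005,-0.02,0.003,0,0,2.2,0.3],
  [0.004,-0.02,0.002,0,0,2.2,0.3],
  [0.003,-0.02,0.003,0,0,2.1,0.3],
])

```text
t: 28.15
tcp_pos: [0.4428, 0.1685, 0.1384]
tool_rot: [0.059, 0.998, 0.0, 0.0]
force: [-0.0, 0.2, 0.4]
finger_gap: 0.652
gripper_force: 0.0
```

>>> drive_tool([
  [0.002,-0.02,0.002,0,0,2.2,0.1],
  [0.001,-0.019,0.003,0,0,2.1,0.1],
  [0,0,0.02,0,0,0,0.1],
  [0,0,0.02,0,0,0,0.1],
  [0,0,0.01,0,0,0,0.1],
  [0,0,0,0,0,0,0.1],
  [0,0,0,0,0,0,0.1],
])

```text
t: 28.85
tcp_pos: [0.4348, 0.1311, 0.0835]
tool_rot: [0.096, 0.995, 0.0, 0.0]
force: [0.7, -0.5, -0.1]
finger_gap: 0.553
gripper_force: 0.0
```

```bash
python3 go.py 0.437,0.132,0.037,79,0.1,4
```

```text
t 28.85 p [0.4348 0.1311 0.0835] psi 79.0 tilt [ 0. -0.] gap 0.553 F [ 0.7 -0.5 -0.1]
[[-0.0, 0.0, 0.012, 0, 0, 0.0, 0.1], [-0.001, 0.0, 0.011, 0, 0, 0.0, 0.1], [-0.0, 0.001, 0.012, 0, 0, 0.0, 0.1], [-0.001, 0.0, 0.011, 0, 0, 0.0, 0.1]]
```

>>> drive_tool([
  [-0.001,0.001,0.012,0,0,0,0.1],
  [-0.001,0,0.012,0,0,0,0.1],
  [0,0,0.012,0,0,0,0.1],
  [0,0,0.01,0,0,0,0.1],
  [0,0,0,0,0,0,0.1],
  [0,0,0,0,0,0,-1],
  [0,0,0,0,0,0,-1],
  [0,0,0,0,0,0,-1],
  [0,0,0,0,0,0,-1],
  [0,0,0,0,0,0,-1],
], newtons=40)

```text
t: 29.85
tcp_pos: [0.437, 0.1316, 0.0377]
tool_rot: [0.096, 0.995, 0.0, 0.0]
force: [-0.2, -0.5, 2.4]
finger_gap: 0.134
gripper_force: 41.0
```

>>> drive_tool([
  [0,0,-0.01,0,0,0,-1],
  [0,0,-0.02,0,0,0,-1],
  [0,0,-0.025,0,0,0,-1],
  [0,0,-0.025,0,0,0,-1],
  [0,0,0,0,0,0,-1],
  [0,0,0,0,0,0,-1],
])

```text
t: 30.45
tcp_pos: [0.437, 0.1316, 0.118]
tool_rot: [0.096, 0.995, 0.0, 0.001]
force: [-0.6, 1.1, -1.6]
finger_gap: 0.137
gripper_force: 40.7
```

```bash
python3 go.py 0.573,0.2995,0.115,79,-1,10;python3 - <<'E'
from h import *
for n in('side','top'):
    s=snap(n); P=cloud({**s,'z_map':cv2.medianBlur(s['z_map'],3)}); h=cv2.cvtColor(s['image'],cv2.COLOR_RGB2HSV)
    m=(h[...,0]<20)&(h[...,1]>70)&(h[...,2]>60)&(abs(P[...,0]-.43)<.09)&(abs(P[...,1]-.1)<.1)&(P[...,2]>.03)
    Q=P[m]; print(n,m.sum(),Q.min(0).round(3),Q.max(0).round(3),np.percentile(Q,[2,98],axis=0).round(3).tolist())
    if n=='side': cv2.imwrite('pics/r1.png',cv2.resize(s['image'][150:290,200:340][...,::-1],(560,560),interpolation=cv2.INTER_CUBIC))
E
```

```text
t 30.45 p [0.437  0.1316 0.118 ] psi 79.0 tilt [0.002 0.   ] gap 0.137 F [-0.6  1.1 -1.6]
[[-0.01, 0.019, 0.0, 0, 0, -0.0, -1.0], [-0.01, 0.019, 0.0, 0, 0, -0.0, -1.0], [-0.01, 0.019, 0.0, 0, 0, -0.0, -1.0], [-0.01, 0.019, 0.0, 0, 0, -0.0, -1.0], [-0.01, 0.019, 0.001, 0, 0, -0.0, -1.0], [-0.01, 0.019, 0.0, 0, 0, -0.0, -1.0], [-0.01, 0.019, 0.001, 0, 0, -0.0, -1.0], [-0.01, 0.019, 0.0, 0, 0, -0.0, -1.0], [-0.011, 0.019, 0.001, 0, 0, -0.0, -1.0], [-0.01, 0.02, 0.0, 0, 0, -0.0, -1.0]]
side 1293 [0.387 0.048 0.08 ] [0.471 0.134 0.133] [[0.389, 0.049, 0.083], [0.467, 0.128, 0.128]]
top 193 [0.363 0.051 0.088] [0.47  0.088 0.45 ] [[0.384, 0.054, 0.103], [0.466, 0.087, 0.416]]
```

View pics/r1.png

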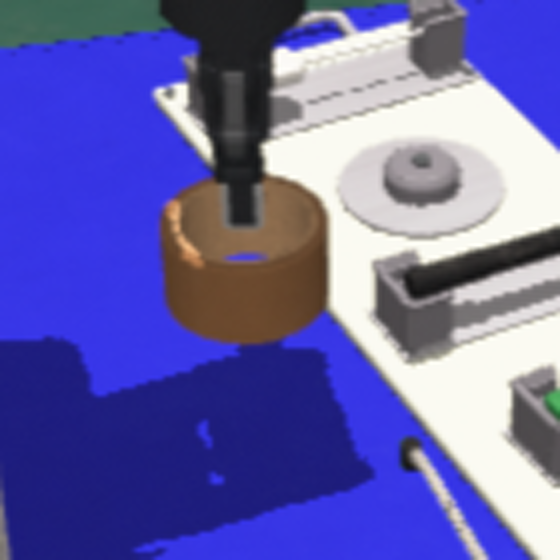

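The roll hangs level at (245,255) in the fingers, with its centre at (429,92). I'll move it over the hub.

>>> drive_tool([
  [-0.01,0.019,0,0,0,0,-1],
  [-0.01,0.019,0,0,0,0,-1],
  [-0.01,0.019,0,0,0,0,-1],
  [-0.01,0.019,0,0,0,0,-1],
  [-0.01,0.019,0,0,0,0,-1],
  [-0.01,0.019,0,0,0,0,-1],
  [-0.01,0.019,0,0,0,0,-1],
  [-0.01,0.019,0,0,0,0,-1],
  [-0.011,0.019,0,0,0,0,-1],
  [-0.01,0.02,0,0,0,0,-1],
])

```text
t: 31.55
tcp_pos: [0.5719, 0.3, 0.1151]
tool_rot: [0.096, 0.995, -0.001, -0.002]
force: [0.3, 0.5, -0.5]
finger_gap: 0.141
gripper_force: 40.7
```

>>> drive_tool([
  [0,0,0.01,0,0,0,-1],
  [0,0,0.015,0,0,0,-1],
  [0,0,0.005,0,0,0,-1],
  [0,0,0,0,0,0,-1],
  [0,0,0,0,0,0,-1],
])

```text
t: 32.05
tcp_pos: [0.5718, 0.2991, 0.0867]
tool_rot: [0.096, 0.995, -0.0, -0.001]
force: [0.1, 0.4, -1.4]
finger_gap: 0.138
gripper_force: 40.7
```

```bash
python3 go.py 0.5735,0.300,0.0535,79,-1,4;python3 - <<'E'
from h import *
s=snap('side'); P=cloud({**s,'z_map':cv2.medianBlur(s['z_map'],3)}); h=cv2.cvtColor(s['image'],cv2.COLOR_RGB2HSV)
m=(h[...,0]<20)&(h[...,1]>70)&(h[...,2]>60)&(abs(P[...,0]-.565)<.09)&(abs(P[...,1]-.26)<.1)&(P[...,2]>.03)
Q=P[m]; print(m.sum(),Q.min(0).round(3),Q.max(0).round(3))
E
```

```text
t 32.05 p [0.5718 0.2991 0.0867] psi 79.0 tilt [-0.002 -0.001] gap 0.138 F [ 0.1  0.4 -1.4]
[[-0.0, 0.0, 0.008, 0, 0, -0.0, -1.0], [-0.001, 0.0, 0.008, 0, 0, -0.0, -1.0], [-0.0, 0.001, 0.009, 0, 0, -0.0, -1.0], [-0.001, 0.0, 0.008, 0, 0, -0.0, -1.0]]
1010 [0.52  0.215 0.047] [0.603 0.301 0.099]
```

>>> drive_tool([
  [-0.001,0,0.008,0,0,0,-1],
  [-0.001,0.001,0.01,0,0,0,-1],
  [0,0,0.008,0,0,0,-1],
  [0,0,0.005,0,0,0,-1],
  [0,0,0,0,0,0,-1],
  [0,0,0.003,0,0,0,-1],
  [0,0,0,0,0,0,-1],
])

```text
t: 32.8
tcp_pos: [0.5745, 0.3004, 0.0531]
tool_rot: [0.096, 0.995, -0.0, -0.0]
force: [-0.5, -0.9, -1.5]
finger_gap: 0.138
gripper_force: 40.7
```

Nothing is obstructing it at 0.053, so the hub is inside the bore. I'll lower the last millimetre, release and retreat.

>>> drive_tool([
  [0,0,0.001,0,0,0,-1],
  [0,0,0,0,0,0,-0.5],
  [0,0,0,0,0,0,-0.4],
  [0,0,0,0,0,0,-0.4],
  [0,0,-0.01,0,0,0,-0.4],
  [0,0,-0.03,0,0,0,-0.4],
  [0,0,-0.04,0,0,0,-0.4],
  [0,0,-0.04,0,0,0,-0.4],
])

```text
t: 33.6
tcp_pos: [0.5742, 0.3003, 0.1739]
tool_rot: [0.096, 0.995, -0.0, -0.0]
force: [0.8, 0.7, 1.1]
finger_gap: 0.302
gripper_force: 0.0
```

```bash
python3 go.py 0.3,0.42,0.25,79,0,10
```

```text
t 33.6 p [0.5742 0.3003 0.1739] psi 79.0 tilt [-0.001 -0.   ] gap 0.302 F [0.8 0.7 1.1]
[[0.029, 0.007, -0.008, 0, 0, -0.0, 0.0], [0.029, 0.006, -0.008, 0, 0, -0.0, 0.0], [0.029, 0.007, -0.008, 0, 0, -0.0, 0.0], [0.029, 0.006, -0.007, 0, 0, -0.0, 0.0], [0.029, 0.007, -0.008, 0, 0, -0.0, 0.0], [0.029, 0.006, -0.007, 0, 0, -0.0, 0.0], [0.03, 0.007, -0.008, 0, 0, -0.0, 0.0], [0.029, 0.006, -0.007, 0, 0, -0.0, 0.0], [0.03, 0.007, -0.008, 0, 0, -0.0, 0.0], [0.029, 0.006, -0.007, 0, 0, -0.0, 0.0]]
```

>>> drive_tool([
  [0,0,-0.03,0,0,0,0],
  [0.029,0.006,-0.008,0,0,0,0],
  [0.029,0.007,-0.008,0,0,0,0],
  [0.029,0.006,-0.007,0,0,0,0],
  [0.029,0.007,-0.008,0,0,0,0],
  [0.029,0.006,-0.007,0,0,0,0],
  [0.03,0.007,-0.008,0,0,0,0],
  [0.029,0.006,0,0,0,0,0],
  [0.03,0.007,0,0,0,0,0],
  [0,0,0,0,0,0,0],
])

```text
t: 34.6
tcp_pos: [0.3509, 0.3967, 0.2492]
tool_rot: [0.094, 0.996, -0.0, -0.001]
force: [0.2, -0.1, 0.6]
finger_gap: 0.501
gripper_force: 0.0
```

```bash
cat > chk.py <<'E'
from h import *
T=snap('top');S=snap('side')
s=T; h=cv2.cvtColor(s['image'],cv2.COLOR_RGB2HSV); P=cloud({**s,'z_map':cv2.medianBlur(s['z_map'],3)}); Z=P[...,2]
near=lambda x,y,a,b:(abs(P[...,0]-x)<a)&(abs(P[...,1]-y)<b)
def rect(n,m,z):
    N,l,st,c=cv2.connectedComponentsWithStats(m.astype(np.uint8)); k=1+np.argmax(st[1:,4]);v,u=np.where(l==k)
    r=cv2.minAreaRect((plane(s,u,v,z)[:,:2]*1000).astype(np.float32)); zz=Z[v,u]; xx=P[v,u]
    A=np.c_[xx[:,:2]-xx[:,:2].mean(0),np.ones(len(v))]; ok=abs(zz-np.median(zz))<.008; co=np.linalg.lstsq(A[ok],zz[ok],rcond=None)[0]
    print(n,st[k,4],np.round(r[0],1),np.round(r[1],1),round(r[2],1),'zmed',round(float(np.median(zz)),4),'slope',co[:2].round(3))
rect('roll(.062)',near(.565,.26,.07,.07)&(Z>.048),.062)
rect('wand(.044)',near(.6265,.0285,.09,.06)&(h[...,0]>40)&(h[...,0]<85)&(h[...,1]>90),.044)
rect('marker(.053)',near(.594,.145,.1,.06)&(s['image'].max(2)<70),.048)
rect('knob(.099)',near(.659,-.087,.05,.05)&(Z>.08),.099)
rect('thermhead(.048)',near(.48,.365,.06,.04)&(h[...,2]>150)&(Z>.035),.048)
o=np.hstack([cv2.resize(T['image'][135:285,130:400][...,::-1],(430,239)),np.zeros((239,0,3),np.uint8)])
b=cv2.resize(S['image'][110:320,230:440][...,::-1],(430,360)); t=cv2.resize(T['image'][140:275,140:395][...,::-1],(430,228),interpolation=cv2.INTER_CUBIC)
cv2.imwrite('pics/final.png',np.vstack([t,b])); q=manip.sense(); print(q['t'],q['tcp_pos'].round(3))
E
python3 chk.py
```

```text
roll(.062) 489 [568.6 261.8] [87.9 86. ] 1.4 zmed 0.0603 slope [-0.006  0.001]
wand(.044) 92 [655.7  38.6] [41.9 18.3] 15.8 zmed 0.0431 slope [ 0.069 -0.166]
marker(.053) 352 [591.6 149.5] [138.1  36.4] 9.5 zmed 0.0505 slope [ 0.042 -0.165]
knob(.099) 112 [654.5 -84.8] [24.8 26.6] 0.2 zmed 0.0948 slope [ 0.026 -0.015]
thermhead(.048) 295 [483.3 365.8] [73.2 32.8] 12.4 zmed 0.0468 slope [-0.005 -0.009]
34.7 [0.355 0.396 0.249]
```

View pics/final.png

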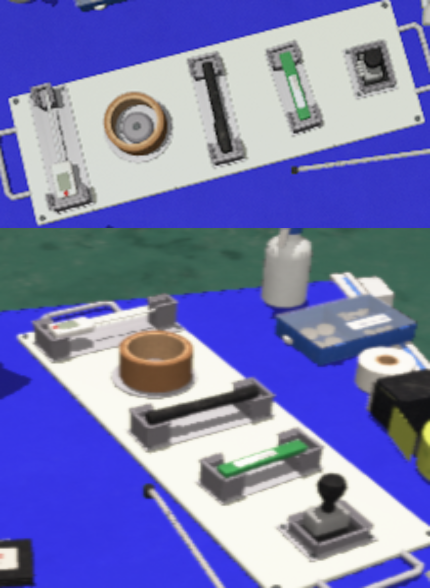

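The last view shows all five pieces in their holders: roll concentric on its flange at (135,125), marker (215,105), wand (295,85), stamp (372,65) and thermometer (62,150). Measured heights match the seated values and the tool is clear of everything, so I'll hand in.

```bash
python3 -c "
from station import manip
print(manip.sense()['qd'].round(3)); print(manip.sign_off())"
```

```text
[-0.03   0.016 -0.02  -0.001 -0.002  0.001]
the job is handed in; nothing more can be done
None
```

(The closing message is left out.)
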